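# Set out the washed gearbox shafts for refitting, last out first in

## Task

The four gearbox shafts lie in the aluminium drip tray in the order in which they came out, the first one out next to the tray's handle. They go back in the opposite order, so move them all to the wooden assembly rack in reverse: the shaft farthest from the tray's handle into the notches next to the rack's handle, and so on, until the one next to the tray's handle lies farthest from the rack's handle. Lay each one, without dropping it, centred across both cheeks so that it is cradled fully down in its pair of notches with its gear or flange clear outside.

Things in the scene. Friction and masses are not known exactly. Their poses are not given: they have to be found in the camera images.
- selector_rail: Selector rail: the plain one, a straight steel rod of 16 mm diameter, 190 mm long, three dark ring grooves near its +x end, a small pin hole near the other. 0.17 to 0.34 kg. Origin: mid-length on the axis, where it is gripped from above across its 16 mm, midway between its two uprights; x along the rod. All four shafts may be laid down either way round.
- pinion_shaft: Pinion shaft: steel, a toothed gear of 37 mm diameter from 66 to 82 mm along +x, then a dark 12 mm stub out to 100 mm; plain other end 78 mm from the origin. 16 mm diameter in between; 0.17 to 0.34 kg. Origin: on the axis, where it is gripped from above, midway between its two uprights; x along the shaft to the gear.
- flanged_shaft: Flanged shaft: steel, ends at +x in a round flange of 40 mm diameter with four holes (74 to 81 mm from the origin) on a 24 mm hub (66 to 74 mm); plain slotted other end 88 mm from the origin. 16 mm diameter in between; 0.17 to 0.34 kg. Origin: on the axis, where it is gripped from above, midway between its two uprights; x along the shaft to the flange.
- splined_shaft: Splined shaft: steel, its +x end thicker and splined, 24 mm diameter from 66 to 98 mm from the origin; the other end a thin 10 mm pilot from 66 to 92 mm. 16 mm diameter in between; 0.17 to 0.34 kg. Origin: on the axis, where it is gripped from above, midway between its two uprights; x along the shaft to the splines.
- selector_saddle: Grey saddle fixed in the drip tray, in which the selector rail lies at the start: marks that shaft's starting place. All four saddles are alike: foot 110 x 42 x 6 mm, two uprights 12 mm thick and 42 mm wide with a clear gap of 76 mm, each with a 90 degree V notch. Origin: centre of its underside, 4 mm above the bench; x along the shaft; shaft axis at z = 52 mm, uprights' tops at 57 mm.
- pinion_saddle: Grey saddle fixed in the drip tray, in which the pinion shaft lies at the start: marks that shaft's starting place. Alike in shape and frame to the selector rail's saddle.
- flanged_saddle: Grey saddle fixed in the drip tray, in which the flanged shaft lies at the start: marks that shaft's starting place. Alike in shape and frame to the selector rail's saddle.
- splined_saddle: Grey saddle fixed in the drip tray, in which the splined shaft lies at the start: marks that shaft's starting place. Alike in shape and frame to the selector rail's saddle.
- drip_tray: Fixed aluminium tray 156 x 236 mm, rim 16 mm high, a flat steel D-handle reaching 43 mm out of ONE short end. In it the saddles stand in a row at y = +87, +29, -29, -87 mm, in any order. Origin: centre of its underside on the bench; x along the shafts, y along the row towards the handle. Tray and rack may swap places. Mind the 350 mm tall gear-shaft stand on the left, at x = 0.64, y = 0.34 m, on the way.
- assembly_rack: Fixed wooden rack: base 150 x 228 mm, top at z = 16 mm; two notched cheeks 14 mm thick (x = 37 to 51 mm each side, tops at z = 69 mm); a flat steel D-handle reaching 43 mm out of ONE short end. Four pairs of 90 degree V notches, 33 mm wide, at y = +87, +29, -29, -87 mm. Origin: centre of its underside; y along the row to the handle. Seated: shaft along x, its origin at x = 0, z = 64 mm.
Not all that is in view belongs to the job. What is shaped like the splined_saddle but orange is not meant.

How it is judged:
At the end, for the whole second after the job is handed in: Each shaft lies in the rack place that mirrors its saddle's place in the tray: within 8 mm along the row, 15 mm along the shaft, 6 mm of the seated height (64 mm) and 0.1 rad of the notches' direction, either way round, and at rest (under 20 mm/s, 0.2 rad/s) (((y of selector_saddle in the frame of drip_tray between 0.067 and 0.107 m and y of selector_rail in the frame of assembly_rack between -0.095 and -0.079 m) or (y of selector_saddle in the frame of drip_tray between 0.009 and 0.049 m and y of selector_rail in the frame of assembly_rack between -0.037 and -0.021 m) or (y of selector_saddle in the frame of drip_tray between -0.049 and -0.009 m and y of selector_rail in the frame of assembly_rack between 0.021 and 0.037 m) or (y of selector_saddle in the frame of drip_tray between -0.107 and -0.067 m and y of selector_rail in the frame of assembly_rack between 0.079 and 0.095 m)) and z of selector_rail in the frame of assembly_rack between 0.058 and 0.07 m and x of selector_rail in the frame of assembly_rack between -0.015 and 0.015 m and angle between the x axis of each of selector_rail, pinion_shaft, flanged_shaft, splined_shaft and the x axis of assembly_rack, either way round below 0.1 rad and linear speed of each of selector_rail, pinion_shaft, flanged_shaft, splined_shaft below 0.02 m/s and angular speed of each of selector_rail, pinion_shaft, flanged_shaft, splined_shaft below 0.2 rad/s and ((y of pinion_saddle in the frame of drip_tray between 0.067 and 0.107 m and y of pinion_shaft in the frame of assembly_rack between -0.095 and -0.079 m) or (y of pinion_saddle in the frame of drip_tray between 0.009 and 0.049 m and y of pinion_shaft in the frame of assembly_rack between -0.037 and -0.021 m) or (y of pinion_saddle in the frame of drip_tray between -0.049 and -0.009 m and y of pinion_shaft in the frame of assembly_rack between 0.021 and 0.037 m) or (y of pinion_saddle in the frame of drip_tray between -0.107 and -0.067 m and y of pinion_shaft in the frame of assembly_rack between 0.079 and 0.095 m)) and z of pinion_shaft in the frame of assembly_rack between 0.058 and 0.07 m and x of pinion_shaft in the frame of assembly_rack between -0.015 and 0.015 m and ((y of flanged_saddle in the frame of drip_tray between 0.067 and 0.107 m and y of flanged_shaft in the frame of assembly_rack between -0.095 and -0.079 m) or (y of flanged_saddle in the frame of drip_tray between 0.009 and 0.049 m and y of flanged_shaft in the frame of assembly_rack between -0.037 and -0.021 m) or (y of flanged_saddle in the frame of drip_tray between -0.049 and -0.009 m and y of flanged_shaft in the frame of assembly_rack between 0.021 and 0.037 m) or (y of flanged_saddle in the frame of drip_tray between -0.107 and -0.067 m and y of flanged_shaft in the frame of assembly_rack between 0.079 and 0.095 m)) and z of flanged_shaft in the frame of assembly_rack between 0.058 and 0.07 m and x of flanged_shaft in the frame of assembly_rack between -0.015 and 0.015 m and ((y of splined_saddle in the frame of drip_tray between 0.067 and 0.107 m and y of splined_shaft in the frame of assembly_rack between -0.095 and -0.079 m) or (y of splined_saddle in the frame of drip_tray between 0.009 and 0.049 m and y of splined_shaft in the frame of assembly_rack between -0.037 and -0.021 m) or (y of splined_saddle in the frame of drip_tray between -0.049 and -0.009 m and y of splined_shaft in the frame of assembly_rack between 0.021 and 0.037 m) or (y of splined_saddle in the frame of drip_tray between -0.107 and -0.067 m and y of splined_shaft in the frame of assembly_rack between 0.079 and 0.095 m)) and z of splined_shaft in the frame of assembly_rack between 0.058 and 0.07 m and x of splined_shaft in the frame of assembly_rack between -0.015 and 0.015 m); the robot touches nothing.
It fails at once if a shaft is dropped (falls freely at more than 0.6 m/s, a drop of about 2 cm) ((linear speed of selector_rail above 0.6 m/s and contact force between selector_rail and the fingers below 0.02 N) or (linear speed of pinion_shaft above 0.6 m/s and contact force between pinion_shaft and the fingers below 0.02 N) or (linear speed of flanged_shaft above 0.6 m/s and contact force between flanged_shaft and the fingers below 0.02 N) or (linear speed of splined_shaft above 0.6 m/s and contact force between splined_shaft and the fingers below 0.02 N)).
It also fails if it takes over 120 s, if anything falls off the work surface, if the arm or the gripper's body presses on something with over 40 N, if the wrist force passes 120 N, or if a joint passes its speed limit or range.

## Robot

A 6-joint arm with a two-finger parallel gripper is mounted at the origin on a cart in front of the work surface, level with it; the furniture and walls round the work are solid. World frame = base frame: x ahead of the robot, y to its left, z up, the work surface at z = 0. Lengths are in m, angles in rad, forces in N, time in s.
With the tool pointing down it reaches from about 0.375 to 0.9 m from the base axis. Payload 3.1 kg.
Tool frame: the origin (TCP) lies at the very end of the fingers, on their centre line; the grasp point (between the pads) lies robot.grasp_offset behind it (robot.grasp_offset is the distance from the TCP to the grasp point, in m); z points along the fingers, y is the direction in which the jaws open and shut (so a half turn about z gives the same grasp; the last joint's range is limited). The gripper opens to 87 mm and grips with 3 to 60 N. Pads are 19 mm wide; open, the fingers measure 117 mm over their backs; the gripper's body (75 mm by 190 mm) begins 51 mm behind the grasp point.
Start: joints at [0.933, 0.527, 1.433, -0, 1.181, -0.178], TCP at [0.277, 0.56, 0.223] pointing down, gripper open.
Joint ranges: [-3.08, 3.08], [-0.75, 2.2], [0.22, 2.44], [-1.43, 4.57], [0, 2.65], [-2.85, 2.85]. Speed limits (rad/s): [2.79, 2.79, 3.14, 3.14, 3.14, 3.14].

## Interface

Orientations are given as a unit quaternion [x, y, z, w].
In Python, from rig import robot gives the robot as it stands.
- The arm moves only by the tool drive_tool, never from a script. Its argument "targets" is one flat list of numbers, 6 for each row, row after row: the shift along the tool's x, y, z in cm, then the turn, a rotation vector about the tool's x, y, z in degrees. A call has 1 to 12 rows; each row is the pose to reach, as a shift and turn from the pose commanded when the call began, along the tool's axes at that moment; what a row does not reach only later rows make up. A row lasts 1/12 s, in which the tool goes at most 41.7 mm and 7.16 degrees, less where a joint would pass 70% of its speed; a pose out of reach is approached as far as the arm can. A call with a gripper value outside its range is refused whole. "grip" is the gripper command: -1 is fully open, 1 is shut, values between are in proportion, set as the call begins (left out, the last holds). The fingers move at their own pace and stop on an object; "squeeze" is the grip in N (left out, the last holds). Time passes only in rows, so rows that repeat a pose let the fingers close. It gives the time, the measured TCP pose, the force and the opening at its end, in the units of the state.
- robot.get_obs(): the state, without advancing time (a new reading comes with each control period).
- robot.camera(name): name is "scene" or "top"; returns (picture, depth): 480x640x3 uint8, red, green, blue; 480x640 float32, m along the optical axis (not along the pixel's ray), 0 where there is no reading.
- robot.calibration(name): a dict with "mtx" (3x3 intrinsics, pixels), "R" (3x3) and "t" (3): a world point X has camera coordinates R X + t. Camera axes: x right, y down, z forward; pixel columns grow to the right and rows downward; lengths in m; the calibration is good to about 2 mm. A picture is of the moment at which its call begins. calibration takes no time and is no camera call.
- robot.hand_in(): hands the job in, once; it reports no verdict.
The state is a dict: "time": time; "q": joint angles; "joint_velocities": joint speeds; "joint_torque": joint torques, N m; "position": TCP position; "tool_rot": TCP orientation; "ft_force": force on the tool from outside, world axes, zero at the start; "moment": the same for the moment, N m; "grip_width": finger opening in m.
Only numpy, scipy, OpenCV 4.12 (cv2) and the standard library are available. Lean on these libraries where they do the work, as an engineer would, in place of code of your own. Each camera call takes 0.05 s, during which the arm holds its last target.

## Working session

There is one attempt and no reset: what is moved stays moved. The work goes in short steps, Python scripts to look and compute and a tool call to move; the robot and the scene stay as the last step left them, time stands still between calls to the robot, and variables do not carry over. Pictures are saved under pics/ and viewed, and the job is handed in when it is done.

Besides the shell and the picture viewer there is one more tool, called as name(argument=value, ...) on one line, values as JSON. drive_tool: Moves the arm, as the interface text tells. Its arguments: {"type":"object","properties":{"targets":{"type":"array","items":{"type":"number"}},"grip":{"type":"number"},"squeeze":{"type":"number"}},"required":["targets"]}

```bash
ls; mkdir -p pics; python3 - <<'E'
from rig import robot
import cv2
print(robot.get_obs(), robot.grasp_offset)
for n in("scene","top"):
    p,d=robot.camera(n); cv2.imwrite(f"pics/{n}0.png",p[:,:,::-1]); 
    import numpy as np; np.save(f"{n}0.npy",d); c=robot.calibration(n); print(n,c, -c["R"].T@c["t"])
E
```

```text
pics
{'time': 0.0, 'q': array([ 9.33461621e-01,  5.28485807e-01,  1.43391144e+00,  4.53220560e-06,
        1.18141898e+00, -1.78528109e-01]), 'joint_velocities': array([-0.00101194,  0.00166245, -0.00232018, -0.00031293, -0.00027043,
       -0.00011934]), 'joint_torque': array([-1.27618241e-03, -4.40044963e+01, -1.76589543e+01,  6.32108166e-02,
        5.82139380e-02, -1.54620329e-04]), 'position': array([0.27633583, 0.55975977, 0.22155669]), 'tool_rot': array([ 2.27397194e-01,  9.73801458e-01, -1.01972329e-03, -4.42980786e-04]), 'ft_force': array([-0.57252775, -0.13320877, -0.71482254]), 'moment': array([ 0.02556425, -0.01005919,  0.05446106]), 'grip_width': 0.0871596187302567} 0.0187
scene {'mtx': array([[434.10508303,   0.        , 312.18181359],
       [  0.        , 434.10508303, 235.03310715],
       [  0.        ,   0.        ,   1.        ]]), 'R': array([[ 0.6905827 , -0.72324054, -0.0043193 ],
       [-0.45029298, -0.42527132, -0.78509906],
       [ 0.56597859,  0.54412078, -0.61935516]]), 't': array([-0.54281705,  0.24962552,  0.84226685])} [ 0.01055967 -0.74472361  0.71529848]
top {'mtx': array([[578.02416971,   0.        , 320.11372331],
       [  0.        , 578.02416971, 236.41394329],
       [  0.        ,   0.        ,   1.        ]]), 'R': array([[ 0.01812064, -0.99982274, -0.00511176],
       [-0.99377702, -0.01744861, -0.11001267],
       [ 0.10990398,  0.00707345, -0.99391704]]), 't': array([-0.19368262,  0.60026415,  1.2655471 ])} [ 0.46094971 -0.1921263   1.32289543]
```

View pics/scene0.png

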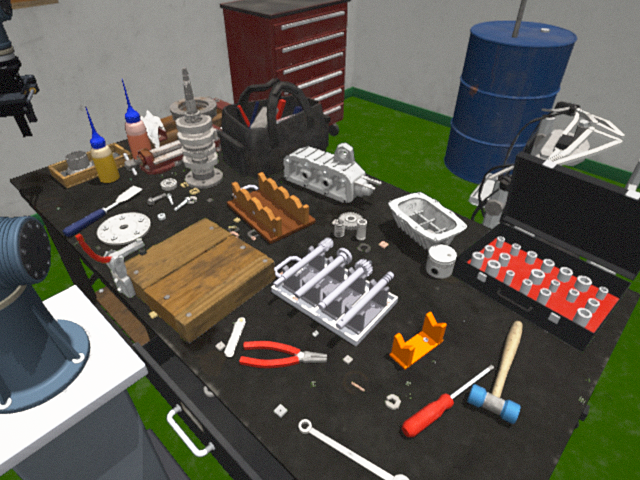

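View pics/top0.png

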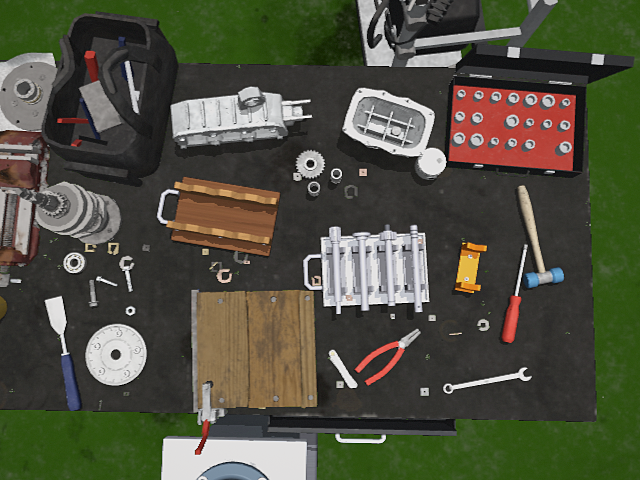

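```bash
cat > h.py <<'E'
import numpy as np, cv2
from rig import robot
def cloud(n,d):
    c=robot.calibration(n);K=c["mtx"]
    v,u=np.mgrid[0:480,0:640]
    P=np.stack([(u-K[0,2])/K[0,0]*d,(v-K[1,2])/K[1,1]*d,d],-1)
    W=(P-c["t"])@c["R"]
    W[d==0]=np.nan
    return W
def ray(n,uv,z):
    c=robot.calibration(n);o=-c["R"].T@c["t"]
    r=c["R"].T@np.linalg.inv(c["mtx"])@np.array([uv[0],uv[1],1.])
    return o+r*(z-o[2])/r[2]
def crop(p,x0,x1,y0,y1,name):
    im=p[y0:y1,x0:x1]
    f=min(800/im.shape[1],600/im.shape[0])
    cv2.imwrite("pics/"+name,cv2.resize(im,None,fx=f,fy=f,interpolation=cv2.INTER_CUBIC))
E
python3 - <<'E'
from h import *
p=cv2.imread("pics/top0.png"); crop(p,295,440,215,325,"t_tray.png"); crop(p,150,290,165,270,"t_rack.png")
s=cv2.imread("pics/scene0.png"); crop(s,220,405,165,345,"s_tray.png")
W=cloud("top",np.load("top0.npy"))
for n,(u,v) in dict(board=(255,350),boardL=(196,350),clamp=(208,395),bench=(300,200),rackbase=(225,220),stand=(60,200),orange=(468,268),cheek=(225,190)).items(): print(n,W[v,u].round(3))
z=W[...,2]
for nm,b in dict(tray=(310,440,220,315),rack=(150,290,170,265)).items():
    x0,x1,y0,y1=b; zz=z[y0:y1,x0:x1]; print(nm,np.histogram(zz[np.isfinite(zz)],bins=np.arange(-.01,.1,.005)))
# height pictures
cv2.imwrite("pics/z.png",cv2.resize(np.clip(np.nan_to_num(z)/.08*255,0,255).astype(np.uint8)[160:330,150:480],None,fx=2.4,fy=2.4))
E
```

```text
board [ 0.352 -0.048  0.061]
boardL [0.348 0.085 0.036]
clamp [0.264 0.04  0.111]
bench [ 0.692 -0.134 -0.003]
rackbase [0.64  0.036 0.01 ]
stand [0.645 0.322 0.219]
orange [ 0.54  -0.521  0.003]
cheek [0.699 0.028 0.068]
tray (array([ 482, 3239, 2733, 1534,  785,  207,   20,   14,   22,   30,   14,
         53,  340, 1203, 1261,  285,   66,   10,    0,    0,    0]), array([-0.01 , -0.005,  0.   ,  0.005,  0.01 ,  0.015,  0.02 ,  0.025,
        0.03 ,  0.035,  0.04 ,  0.045,  0.05 ,  0.055,  0.06 ,  0.065,
        0.07 ,  0.075,  0.08 ,  0.085,  0.09 ,  0.095]))
rack (array([ 677, 3941, 1774,  412, 2721, 1881,  101,   68,   60,   53,   52,
         85,  196,  282,  373,  478,   87,    1,    0,    0,    0]), array([-0.01 , -0.005,  0.   ,  0.005,  0.01 ,  0.015,  0.02 ,  0.025,
        0.03 ,  0.035,  0.04 ,  0.045,  0.05 ,  0.055,  0.06 ,  0.065,
        0.07 ,  0.075,  0.08 ,  0.085,  0.09 ,  0.095]))
```

View pics/t_tray.png

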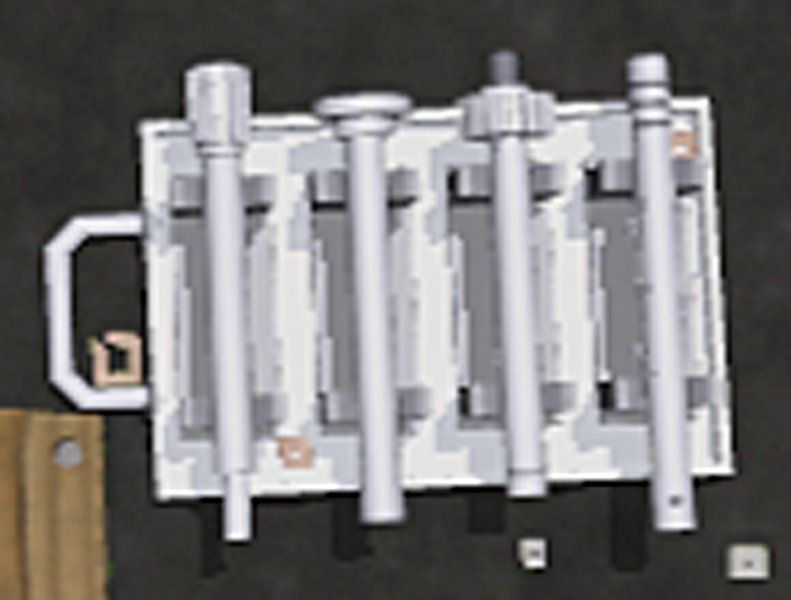

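View pics/t_rack.png

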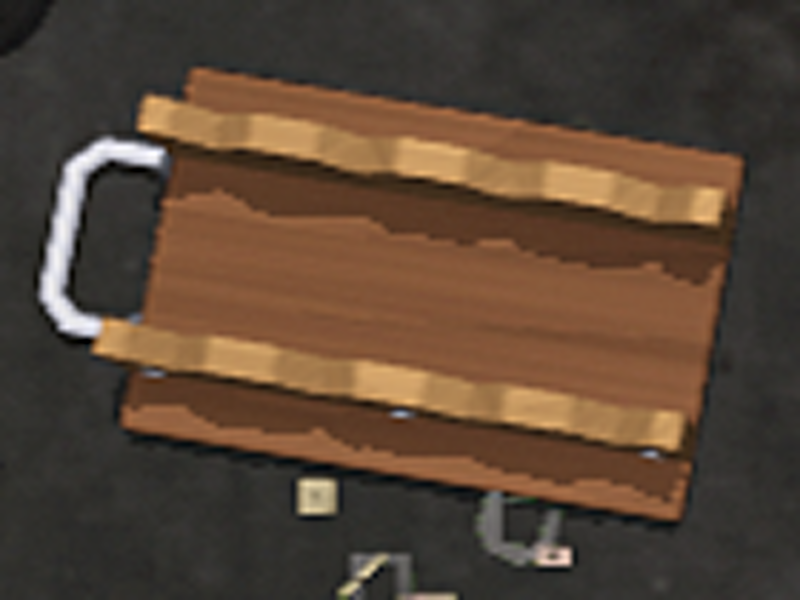

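View pics/s_tray.png

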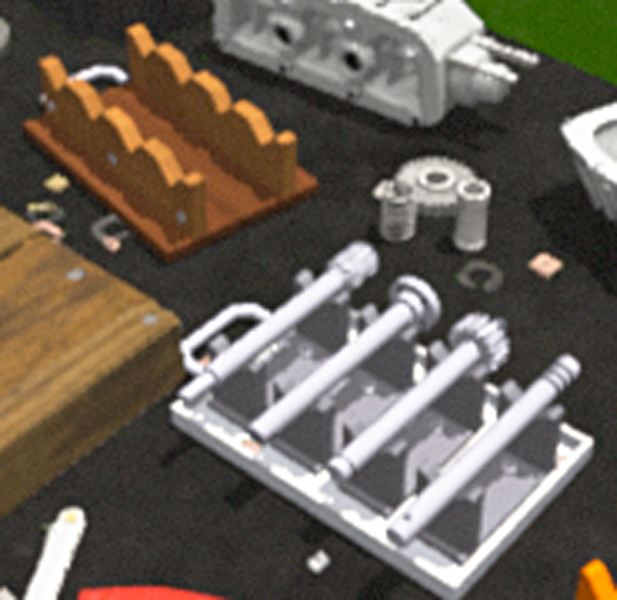

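View pics/z.png

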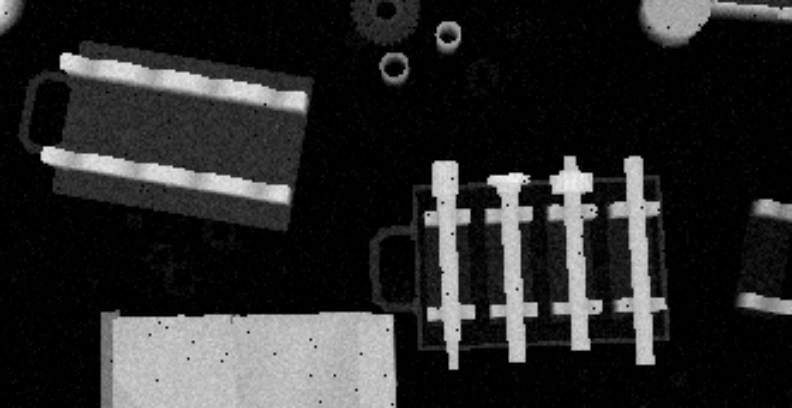

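```bash
python3 - <<'E'
from h import *
W=cloud("top",np.load("top0.npy")); z=cv2.medianBlur(np.nan_to_num(W[...,2]).astype(np.float32),3)
m=(z>.045)&(z<.085); m[:, :310]=0; m[:,440:]=0; m[:222]=0; m[318:]=0
m=m.astype(np.uint8)
# shaft rows: in gap between uprights, rows 250..285 ; per-row runs
names=["splined","flanged","pinion","selector"]
pts={n:[] for n in names}
for v in range(256,284):
    r=np.flatnonzero(np.diff(np.r_[0,m[v],0])); runs=[(a,b-1) for a,b in r.reshape(-1,2) if b-a>3]
    if len(runs)!=4 or max(b-a for a,b in runs)>14: print(v,runs); continue
    for n,(a,b) in zip(names,runs): pts[n].append(((a+b)/2,v))
for n in names:
    P=np.array([ray("top",p,.052)[:2] for p in pts[n]])
    A=np.polyfit(P[:,0],P[:,1],1) # y=f(x)
    # ends: follow the line in image
    a=np.polyfit([p[1] for p in pts[n]],[p[0] for p in pts[n]],1)
    vs=[v for v in range(222,318) if m[v,int(round(np.polyval(a,v)))]]
    top=[np.polyval(a,min(vs)-.5),min(vs)-.5]; bot=[np.polyval(a,max(vs)+.5),max(vs)+.5]
    e1=ray("top",top,.052);e2=ray("top",bot,.052)
    L=dict(splined=(98,92),flanged=(81,88),pinion=(100,78),selector=(95,95))[n]
    u=(e1-e2)/np.linalg.norm(e1-e2)
    print(n,"yaw",np.degrees(np.arctan(A[0])).round(2),"len",(np.linalg.norm(e1-e2)*1e3).round(1),sum(L),"orig from +end",(e1-u*L[0]*1e-3)[:2].round(4),"from -end",(e2+u*L[1]*1e-3)[:2].round(4), "y on line", np.polyval(A,(e1-u*L[0]*1e-3)[0]).round(4))
E
```

```text
splined yaw 3.73 len 191.4 190 orig from +end [ 0.5263 -0.2207] from -end [ 0.525  -0.2208] y on line -0.2207
flanged yaw 3.26 len 171.4 169 orig from +end [ 0.5309 -0.2787] from -end [ 0.5286 -0.2789] y on line -0.2787
pinion yaw 3.25 len 178.4 178 orig from +end [ 0.5308 -0.3369] from -end [ 0.5305 -0.3369] y on line -0.3369
selector yaw 3.92 len 191.4 190 orig from +end [ 0.5369 -0.3947] from -end [ 0.5355 -0.3948] y on line -0.3947
```

```bash
python3 - <<'E'
from h import *
W=cloud("top",np.load("top0.npy")); z=cv2.medianBlur(np.nan_to_num(W[...,2]).astype(np.float32),3)
p=cv2.imread("pics/top0.png"); hsv=cv2.cvtColor(p,cv2.COLOR_BGR2HSV)
# base by depth
m=((z>.0075)).astype(np.uint8); m[:, :168]=0; m[:,285:]=0; m[:170]=0; m[262:]=0
hm=((hsv[...,0]<25)&(hsv[...,1]>70)&(hsv[...,2]>30)).astype(np.uint8); hm[:, :155]=0; hm[:,290:]=0; hm[:170]=0; hm[262:]=0
for nm,mm in (("depth",m),("col",hm)):
    n,l,s,c=cv2.connectedComponentsWithStats(mm,connectivity=4);i=1+np.argmax(s[1:,4]);
    cn=max(cv2.findContours((l==i).astype(np.uint8),cv2.RETR_EXTERNAL,cv2.CHAIN_APPROX_NONE)[0],key=cv2.contourArea)
    h=cv2.convexHull(cn); q=cv2.approxPolyDP(h,4,True)[:,0]
    print(nm,q.tolist(),[ray("top",t,.016)[:2].round(4).tolist() for t in q])
# cheeks tops: points z .05-.075 ; use cloud pts
k=(z>.05)&(z<.08); k[:, :155]=0;k[:,290:]=0;k[:170]=0;k[262:]=0
n,l,s,c=cv2.connectedComponentsWithStats(k.astype(np.uint8))
for i in range(1,n):
    if s[i,4]<100: continue
    ys,xs=np.where(l==i); 
    P=np.array([ray("top",(a,b),.0655)[:2] for a,b in zip(xs,ys)],np.float32)
    r=cv2.minAreaRect(P*1000); print("cheek",s[i],r, P.mean(0))
W2=cloud("scene",np.load("scene0.npy"))
for n,(u,v) in dict(yb=(102,160),ytip=(92,115),rb=(135,130),gripper=(20,110),stand=(190,120),standtop=(185,75)).items(): print(n,W2[v-1:v+2,u-1:u+2].reshape(-1,3)[4].round(3))
E
```

```text
depth [[168, 190], [188, 177], [279, 192], [269, 255], [173, 240]] [[0.7066, 0.1687], [0.7378, 0.124], [0.7063, -0.0866], [0.561, -0.0677], [0.5914, 0.1518]]
col [[175, 181], [189, 177], [279, 192], [269, 255], [172, 240], [166, 224]] [[0.7279, 0.1535], [0.7378, 0.1217], [0.7063, -0.0866], [0.561, -0.0677], [0.5913, 0.1541], [0.6278, 0.1695]]
cheek [175 182 102  24 726] ((691.8883666992188, 27.74359893798828), (228.863525390625, 16.898601531982422), 81.41638946533203) [0.6920139  0.02833784]
cheek [167 221 104  23 701] ((605.5579833984375, 40.4351806640625), (229.50570678710938, 15.543731689453125), 81.50862121582031) [0.6052684  0.03925208]
yb [0.418 0.529 0.082]
ytip [ 0.851  1.796 -0.273]
rb [0.564 0.582 0.113]
gripper [0.254 0.474 0.303]
stand [0.626 0.334 0.201]
standtop [0.634 0.33  0.328]
```

```bash
cat > goal.py <<'E'
import sys; from h import *
from scipy.spatial.transform import Rotation as R
# usage: goal.py x y z thy   (TCP goal, tool down, tool y at angle thy deg); several allowed
o=robot.get_obs(); r=R.from_quat(o["tool_rot"]); M=r.as_matrix()
print("t",round(o["time"],2),"pos",o["position"].round(4),"thy",np.degrees(np.arctan2(M[1,1],M[0,1])).round(2),"F",o["ft_force"].round(1),"w",round(o["grip_width"],4),"q",o["q"].round(2))
a=[float(x) for x in sys.argv[1:]]
for i in range(0,len(a),4):
    g=np.array(a[i:i+3]);t=np.radians(a[i+3])
    G=np.stack([[-np.sin(t),np.cos(t),0],[np.cos(t),np.sin(t),0],[0,0,-1]],1)
    d=M.T@(g-o["position"])*100; rv=np.degrees(R.from_matrix(M.T@G).as_rotvec())
    print("cm",d.round(2).tolist(),"deg",rv.round(2).tolist(),"rows>=",max(np.linalg.norm(d)/4.17,np.linalg.norm(rv)/7.16).__round__(1))
E
python3 goal.py .45 .08 .25 80  .5361 -.3948 .16 93.5
```

```text
t 0.1 pos [0.2764 0.5598 0.2217] thy 63.71 F [ 0.2  0.3 -0.5] w 0.0871 q [ 0.93  0.53  1.43 -0.    1.18 -0.18]
cm [-36.82, -35.34, -2.78] deg [-0.1, -0.03, -16.29] rows>= 12.3
cm [-65.57, -74.08, 6.29] deg [-0.1, -0.05, -29.79] rows>= 23.8
```

drive_tool(targets=[-3, -3, -2.5, 0, 0, -2, -6, -6, -2.8, 0, 0, -4, -9, -9, -2.8, 0, 0, -6, -12, -12, -2.8, 0, 0, -8, -15, -15, -2.8, 0, 0, -10, -18, -18, -2.8, 0, 0, -12, -21, -21, -2.8, 0, 0, -14, -24, -24, -2.8, 0, 0, -16, -27, -27, -2.8, 0, 0, -16, -30, -30, -2.8, 0, 0, -16, -33, -33, -2.8, 0, 0, -16, -36, -35, -2.8, 0, 0, -16], grip=-0.15, squeeze=30)

```text
time: 1.1
position: [0.4394, 0.0929, 0.2503]
tool_rot: [0.09, 0.996, -0.0, -0.001]
ft_force: [1.5, 1.0, -0.2]
grip_width: 0.05
```

```bash
python3 goal.py .5361 -.3948 .16 93.5
```

```text
t 1.1 pos [0.4394 0.0929 0.2503] thy 79.7 F [ 1.5  1.  -0.2] w 0.05 q [-0.04  0.25  1.82  0.    1.07 -1.43]
cm [-18.24, -46.26, 9.01] deg [-0.0, -0.11, -13.8] rows>= 12.1
```

drive_tool(targets=[-1.5, -3.8, 0, 0, 0, -1, -3, -7.6, 0, 0, 0, -2, -4.5, -11.4, 0, 0, 0, -4, -6, -15.2, 0, 0, 0, -6, -7.5, -19, 0, 0, 0, -8, -9, -22.8, 0, 0, 0, -10, -10.5, -26.6, 0, 0, 0, -12, -12, -30.4, 1, 0, 0, -13.8, -13.5, -34.2, 3, 0, 0, -13.8, -15, -38, 5, 0, 0, -13.8, -16.5, -42, 7, 0, 0, -13.8, -17.5, -44.5, 9, 0, 0, -13.8])

```text
time: 2.1
position: [0.5328, -0.3726, 0.1629]
tool_rot: [-0.03, 1.0, -0.001, 0.001]
ft_force: [0.3, 0.1, 0.4]
grip_width: 0.0501
```

drive_tool(targets=[0, 0, 0, 0, 0, 0, 0, 0, 0, 0, 0, 0, 0, 0, 0, 0, 0, 0])

```text
time: 2.35
position: [0.5319, -0.3692, 0.1627]
tool_rot: [-0.03, 1.0, 0.001, -0.001]
ft_force: [0.1, 0.2, -0.2]
grip_width: 0.0503
```

```bash
python3 goal.py .5361 -.3948 .12 93.5 .5361 -.3948 .034 93.5
```

```text
t 2.35 pos [ 0.5319 -0.3692  0.1627] thy 93.48 F [ 0.1  0.2 -0.2] w 0.0503 q [-0.78  0.63  1.43  0.    1.09 -2.41]
cm [-0.27, -2.59, 4.26] deg [0.12, -0.08, -0.02] rows>= 1.2
cm [-0.28, -2.61, 12.86] deg [0.12, -0.08, -0.02] rows>= 3.1
```

drive_tool(targets=[-0.3, -2.6, 1, 0, 0, 0, -0.3, -2.6, 3.2, 0, 0, 0, -0.3, -2.6, 3.2, 0, 0, 0, -0.3, -2.6, 3.2, 0, 0, 0])

```text
time: 2.68
position: [0.5365, -0.3933, 0.1317]
tool_rot: [-0.031, 1.0, 0.001, -0.001]
ft_force: [0.5, -0.5, 0.3]
grip_width: 0.0499
```

```bash
python3 - <<'E'
from h import *
p,d=robot.camera("scene"); crop(p[...,::-1],290,430,190,345,"s1.png")
p,d=robot.camera("top"); crop(p[...,::-1],290,450,190,330,"t1.png")
E
python3 goal.py .5361 -.3948 .034 93.5
```

```text
t 2.78 pos [ 0.5375 -0.3945  0.1331] thy 93.59 F [-0.   0.   0.3] w 0.0501 q [-0.8   0.68  1.4   0.    1.06 -2.43]
cm [0.15, -0.02, 9.91] deg [-0.04, 0.05, 0.09] rows>= 2.4
```

View pics/s1.png

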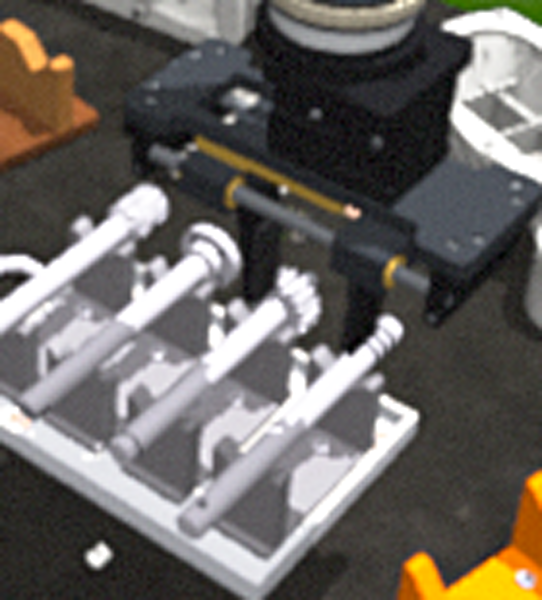

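drive_tool(targets=[0.1, 0, 2.5, 0, 0, 0, 0.1, 0, 5, 0, 0, 0, 0.1, 0, 7, 0, 0, 0, 0.1, 0, 8.5, 0, 0, 0, 0.1, 0, 9.5, 0, 0, 0, 0.1, 0, 9.9, 0, 0, 0, 0.1, 0, 9.9, 0, 0, 0])

```text
time: 3.37
position: [0.5362, -0.3953, 0.0326]
tool_rot: [-0.031, 1.0, 0.0, -0.0]
ft_force: [-0.2, 0.8, 0.2]
grip_width: 0.0501
```

```bash
python3 - <<'E'
from h import *
p,d=robot.camera("scene"); crop(p[...,::-1],290,430,190,345,"s2.png")
E
python3 goal.py .5361 -.3948 .034 93.5
```

```text
t 3.42 pos [ 0.5366 -0.3958  0.0333] thy 93.54 F [-0.3 -0.5  1. ] w 0.0498 q [-0.8   0.82  1.45 -0.    0.88 -2.44]
cm [0.04, 0.11, -0.07] deg [-0.05, 0.04, 0.04] rows>= 0.0
```

View pics/s2.png

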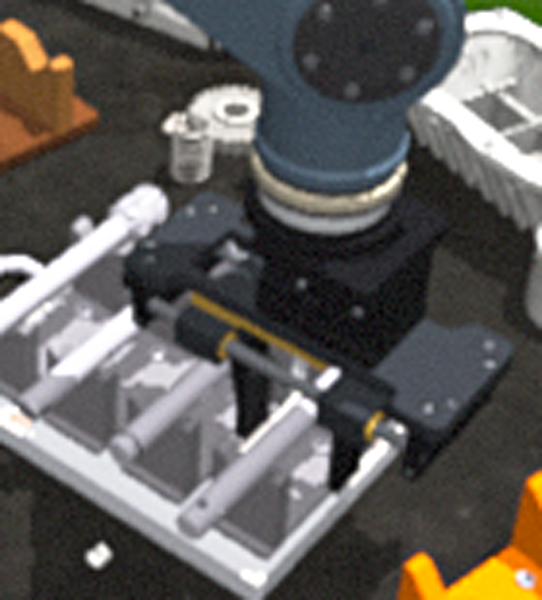

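drive_tool(targets=[0, 0, 0, 0, 0, 0, 0, 0, 0, 0, 0, 0, 0, 0, 0, 0, 0, 0, 0, 0, 0, 0, 0, 0, 0, 0, 0, 0, 0, 0, 0, 0, 0, 0, 0, 0], grip=1, squeeze=50)

```text
time: 3.92
position: [0.5359, -0.3942, 0.0326]
tool_rot: [-0.03, 1.0, 0.002, -0.0]
ft_force: [1.4, 8.5, 4.5]
grip_width: 0.018
```

```bash
python3 goal.py .5361 -.3948 .17 93.5
```

```text
t 3.92 pos [ 0.5359 -0.3942  0.0326] thy 93.44 F [1.4 8.5 4.5] w 0.018 q [-0.8   0.82  1.45  0.    0.88 -2.44]
cm [-0.01, -0.01, -13.74] deg [0.19, -0.02, -0.06] rows>= 3.3
```

drive_tool(targets=[0, 0, 0, 0, 0, 0, 0, 0, 0, 0, 0, 0, 0, 0, -0.5, 0, 0, 0, 0, 0, -2, 0, 0, 0, 0, 0, -4, 0, 0, 0, 0, 0, -7, 0, 0, 0, 0, 0, -10, 0, 0, 0, 0, 0, -13, 0, 0, 0, 0, 0, -14, 0, 0, 0, 0, 0, -14, 0, 0, 0])

```text
time: 4.75
position: [0.5375, -0.3976, 0.1758]
tool_rot: [-0.031, 1.0, -0.003, 0.002]
ft_force: [-0.0, 0.1, -2.3]
grip_width: 0.014
```

```bash
python3 goal.py .6617 .1197 .19 81.5
python3 - <<'E'
from h import *
p,d=robot.camera("scene"); crop(p[...,::-1],250,450,150,345,"s3.png")
E
```

```text
t 4.75 pos [ 0.5375 -0.3976  0.1758] thy 93.51 F [-0.   0.1 -2.3] w 0.014 q [-0.8   0.63  1.37 -0.    1.13 -2.44]
cm [-15.57, 50.86, -1.65] deg [-0.31, 0.3, 12.01] rows>= 12.8
```

View pics/s3.png

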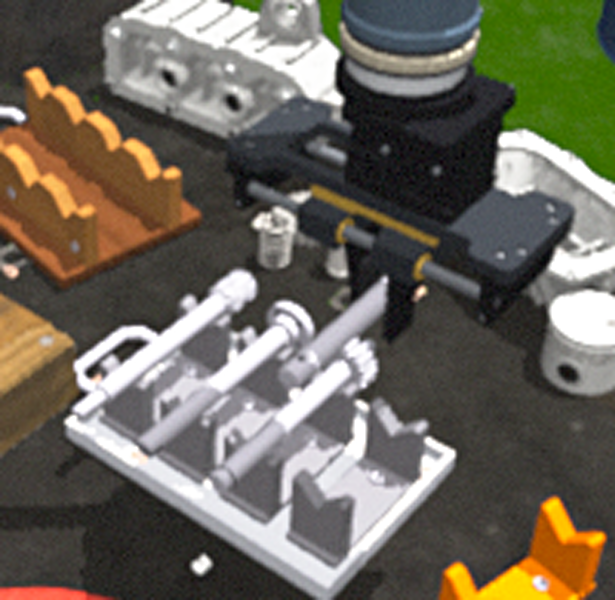

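drive_tool(targets=[-1.2, 4, -0.5, 0, 0, 1, -2.4, 8, -1, 0, 0, 2, -3.6, 12, -1.5, 0, 0, 3, -4.8, 16, -1.5, 0, 0, 4, -6, 20, -1.5, 0, 0, 5, -7.2, 24, -1.5, 0, 0, 6, -8.4, 28, -1.5, 0, 0, 7, -9.6, 32, -1.5, 0, 0, 8, -10.8, 35.5, -1.5, 0, 0, 9, -12, 39, -1.5, 0, 0, 10, -13.2, 43, -1.5, 0, 0, 11, -14.5, 47, -1.5, 0, 0, 12])

```text
time: 5.8
position: [0.65, 0.0835, 0.1839]
tool_rot: [0.075, 0.997, -0.0, -0.003]
ft_force: [1.0, -1.1, -1.9]
grip_width: 0.0142
```

drive_tool(targets=[0, 0, 0, 0, 0, 0, 0, 0, 0, 0, 0, 0, 0, 0, 0, 0, 0, 0])

```text
time: 6.05
position: [0.6502, 0.0819, 0.1845]
tool_rot: [0.073, 0.997, -0.0, -0.003]
ft_force: [0.2, -0.1, -3.0]
grip_width: 0.0144
```

```bash
python3 goal.py .6617 .1197 .12 81.5
```

```text
t 6.05 pos [0.6502 0.0819 0.1845] thy 81.59 F [ 0.2 -0.1 -3. ] w 0.0144 q [-0.04  0.61  1.38 -0.    1.15 -1.47]
cm [-0.62, 3.92, 6.45] deg [-0.08, -0.3, 0.09] rows>= 1.8
```

drive_tool(targets=[-0.3, 2, 1, 0, 0, 0, -0.6, 3.9, 3, 0, 0, 0, -0.6, 3.9, 5.5, 0, 0, 0, -0.6, 3.9, 6.4, 0, 0, 0, -0.6, 3.9, 6.4, 0, 0, 0, -0.6, 3.9, 6.4, 0, 0, 0])

```text
time: 6.55
position: [0.6629, 0.1177, 0.1225]
tool_rot: [0.075, 0.997, -0.0, -0.001]
ft_force: [0.5, -0.1, -3.3]
grip_width: 0.0139
```

```bash
python3 goal.py .6617 .1197 .12 81.5  .6617 .1197 .0455 81.5
python3 - <<'E'
from h import *
p,d=robot.camera("scene"); crop(p[...,::-1],200,360,120,250,"s4.png")
p,d=robot.camera("top"); crop(p[...,::-1],140,300,150,270,"t4.png")
E
```

```text
t 6.55 pos [0.6629 0.1177 0.1225] thy 81.4 F [ 0.5 -0.1 -3.3] w 0.0139 q [ 0.01  0.71  1.38 -0.    1.05 -1.41]
cm [0.14, 0.18, 0.25] deg [-0.05, -0.15, -0.1] rows>= 0.1
cm [0.12, 0.18, 7.7] deg [-0.05, -0.15, -0.1] rows>= 1.8
```

View pics/s4.png

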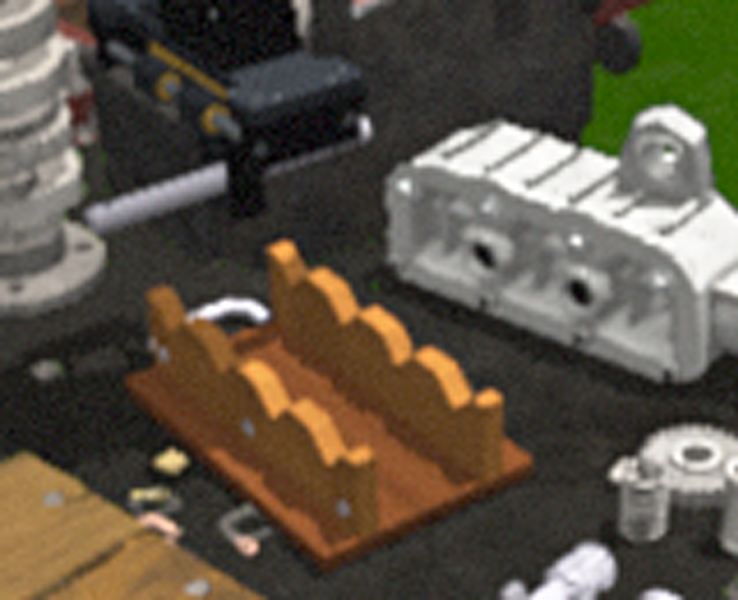

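View pics/t4.png

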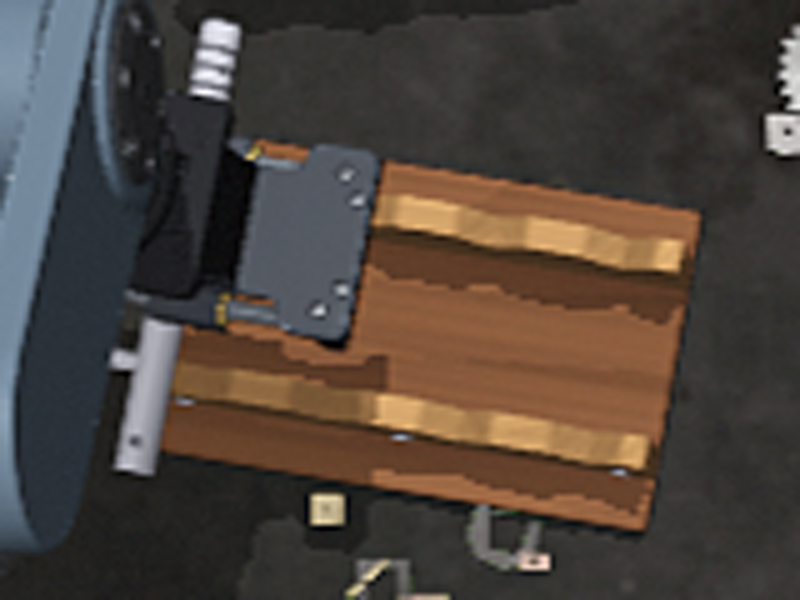

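```bash
python3 - <<'E'
from h import *
a=ray("top",(184,154),.142);b=ray("top",(167.3,243.8),.142);print(a,b,(a+b)/2,np.linalg.norm(a-b),np.degrees(np.arctan2(*(a-b)[[1,0]])))
E
```

```text
[0.75988584 0.10399628 0.142     ] [0.57074381 0.13004666 0.142     ] [0.66531483 0.11702147 0.142     ] 0.1909275530508112 -7.8419652110842595
```

drive_tool(targets=[0.2, 0.2, 1.5, 0, 0, 0, 0.2, 0.2, 3, 0, 0, 0, 0.2, 0.2, 4.5, 0, 0, 0, 0.2, 0.2, 5.5, 0, 0, 0, 0.2, 0.2, 6.3, 0, 0, 0, 0.2, 0.2, 6.9, 0, 0, 0, 0.2, 0.2, 7.2, 0, 0, 0, 0.2, 0.2, 7.4, 0, 0, 0, 0.2, 0.2, 7.4, 0, 0, 0])

```text
time: 7.4
position: [0.6621, 0.1217, 0.0495]
tool_rot: [0.074, 0.997, 0.0, 0.0]
ft_force: [-0.3, 0.6, -2.6]
grip_width: 0.0139
```

```bash
python3 goal.py .6617 .1197 .0455 81.5
python3 - <<'E'
from h import *
p,d=robot.camera("scene"); crop(p[...,::-1],200,360,120,250,"s5.png")
E
```

```text
t 7.4 pos [0.6621 0.1217 0.0495] thy 81.51 F [-0.3  0.6 -2.6] w 0.0139 q [ 0.02  0.8   1.42 -0.    0.92 -1.41]
cm [0.01, -0.2, 0.4] deg [0.0, 0.02, 0.01] rows>= 0.1
```

View pics/s5.png

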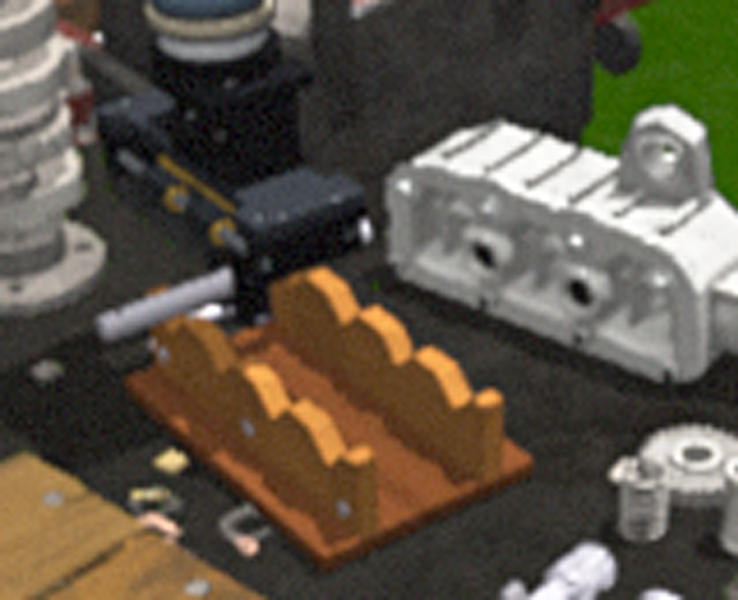

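Nearly in the notch; lower the rest gently and watch the force.

drive_tool(targets=[0, -0.2, 0.2, 0, 0, 0, 0, -0.2, 0.4, 0, 0, 0, 0, -0.2, 0.5, 0, 0, 0, 0, -0.2, 0.5, 0, 0, 0])

```text
time: 7.78
position: [0.6614, 0.1197, 0.0443]
tool_rot: [0.074, 0.997, -0.0, -0.0]
ft_force: [-0.6, -0.5, -2.5]
grip_width: 0.0144
```

drive_tool(targets=[0, 0, 0.1, 0, 0, 0, 0, 0, 0.2, 0, 0, 0, 0, 0, 0.2, 0, 0, 0])

```text
time: 8.03
position: [0.662, 0.1202, 0.0429]
tool_rot: [0.074, 0.997, 0.0, 0.0]
ft_force: [-0.4, 1.2, 0.5]
grip_width: 0.0141
```

drive_tool(targets=[0, 0, 0.1, 0, 0, 0, 0, 0, 0.1, 0, 0, 0])

```text
time: 8.2
position: [0.6622, 0.1205, 0.0425]
tool_rot: [0.074, 0.997, 0.001, 0.001]
ft_force: [-0.1, 2.8, 3.6]
grip_width: 0.0142
```

drive_tool(targets=[0, 0, 0, 0, 0, 0, 0, 0, 0, 0, 0, 0, 0, 0, 0, 0, 0, 0, 0, 0, 0, 0, 0, 0, 0, 0, 0, 0, 0, 0, 0, 0, 0, 0, 0, 0], grip=-0.15)

```text
time: 8.7
position: [0.6615, 0.1194, 0.0412]
tool_rot: [0.074, 0.997, -0.0, -0.0]
ft_force: [-0.0, -0.1, -0.2]
grip_width: 0.0453
```

drive_tool(targets=[0, 0, -2, 0, 0, 0, 0, 0, -5, 0, 0, 0, 0, 0, -9, 0, 0, 0, 0, -2, -12, 0, 0, 0, 0, -6, -12.5, 0, 0, 0, 0, -10, -12.5, 0, 0, 0, 0, -14, -12.5, 0, 0, 0, 0, -18, -12.5, 0, 0, 0])

```text
time: 9.37
position: [0.6346, -0.0598, 0.167]
tool_rot: [0.074, 0.997, -0.0, 0.0]
ft_force: [0.4, 0.0, -0.3]
grip_width: 0.0496
```

```bash
python3 goal.py .5307 -.3369 .14 93.5
python3 - <<'E'
from h import *
p,d=robot.camera("scene"); crop(p[...,::-1],200,360,120,250,"s6.png")
p,d=robot.camera("top"); crop(p[...,::-1],140,300,150,270,"t6.png")
E
```

```text
t 9.37 pos [ 0.6346 -0.0598  0.167 ] thy 81.56 F [ 0.4  0.  -0.3] w 0.0496 q [-0.27  0.61  1.45 -0.    1.08 -1.69]
cm [6.22, -28.93, 2.71] deg [-0.03, 0.05, -11.94] rows>= 7.1
```

View pics/s6.png

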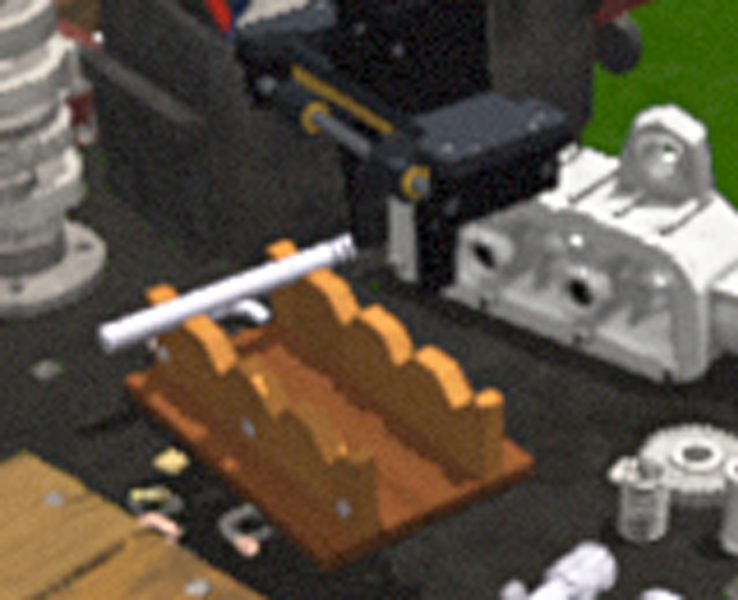

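View pics/t6.png

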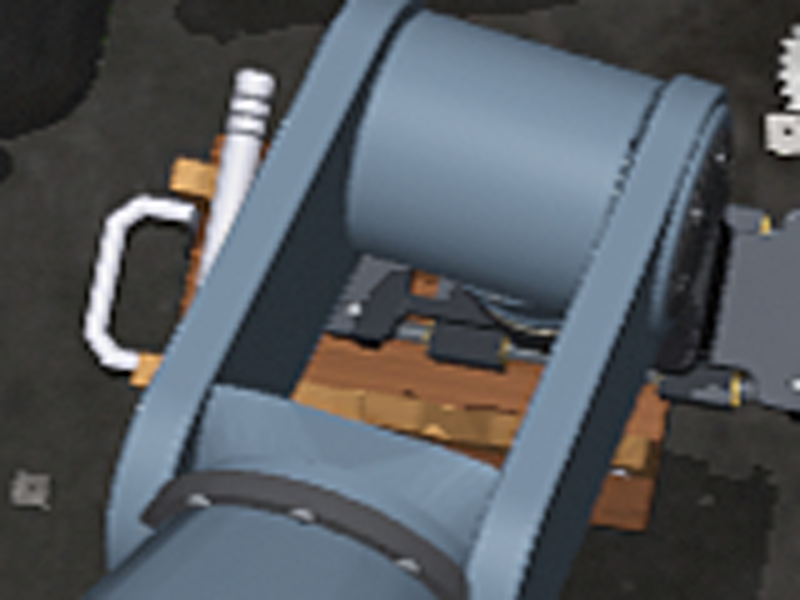

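drive_tool(targets=[0.9, -4, 0, 0, 0, -1.5, 1.8, -8, 0, 0, 0, -3, 2.7, -12, 0, 0, 0, -4.5, 3.6, -16, 0, 0, 0, -6, 4.5, -20, 0, 0, 0, -7.5, 5.2, -24, 1, 0, 0, -9, 5.8, -27, 2, 0, 0, -10.5, 6.2, -28.9, 2.7, 0, 0, -12, 6.2, -28.9, 2.7, 0, 0, -12, 6.2, -28.9, 2.7, 0, 0, -12])

```text
time: 10.3
position: [0.5306, -0.3351, 0.1388]
tool_rot: [-0.029, 1.0, 0.001, -0.0]
ft_force: [0.7, 0.2, 0.0]
grip_width: 0.05
```

```bash
python3 goal.py .5307 -.3369 .0330 93.4
```

```text
t 10.3 pos [ 0.5306 -0.3351  0.1388] thy 93.36 F [0.7 0.2 0. ] w 0.05 q [-0.74  0.63  1.5   0.    1.01 -2.37]
cm [-0.01, -0.19, 10.58] deg [0.09, -0.04, -0.04] rows>= 2.5
```

drive_tool(targets=[0, -0.2, 2.5, 0, 0, 0, 0, -0.2, 5, 0, 0, 0, 0, -0.2, 7.5, 0, 0, 0, 0, -0.2, 9, 0, 0, 0, 0, -0.2, 10, 0, 0, 0, 0, -0.2, 10.5, 0, 0, 0, 0, -0.2, 10.5, 0, 0, 0, 0, -0.2, 10.5, 0, 0, 0])

```text
time: 10.97
position: [0.5321, -0.3366, 0.0352]
tool_rot: [-0.031, 1.0, -0.0, 0.001]
ft_force: [-0.2, 0.2, -0.1]
grip_width: 0.0499
```

```bash
python3 goal.py .5307 -.3369 .0330 93.4
```

```text
t 10.97 pos [ 0.5321 -0.3366  0.0352] thy 93.56 F [-0.2  0.2 -0.1] w 0.0499 q [-0.74  0.78  1.55  0.    0.81 -2.37]
cm [0.14, -0.02, 0.22] deg [-0.05, 0.06, 0.16] rows>= 0.1
```

drive_tool(targets=[0.1, 0, 0.2, 0, 0, 0, 0.1, 0, 0.2, 0, 0, 0, 0.1, 0, 0.2, 0, 0, 0, 0.1, 0, 0.2, 0, 0, 0, 0.1, 0, 0.2, 0, 0, 0, 0.1, 0, 0.2, 0, 0, 0, 0.1, 0, 0.2, 0, 0, 0, 0.1, 0, 0.2, 0, 0, 0, 0.1, 0, 0.2, 0, 0, 0], grip=1, squeeze=55)

```text
time: 11.72
position: [0.53, -0.3351, 0.0326]
tool_rot: [-0.03, 1.0, 0.002, -0.0]
ft_force: [0.4, 5.4, 3.5]
grip_width: 0.0139
```

drive_tool(targets=[0, 0, -0.5, 0, 0, 0, 0, 0, -2, 0, 0, 0, 0, 0, -4, 0, 0, 0, 0, 0, -7, 0, 0, 0, 0, 0, -10, 0, 0, 0, 0, 0, -13, 0, 0, 0, 0, 0, -14.5, 0, 0, 0, 0, 0, -14.5, 0, 0, 0])

```text
time: 12.38
position: [0.532, -0.3394, 0.1817]
tool_rot: [-0.031, 1.0, -0.004, 0.003]
ft_force: [0.5, -0.6, -3.0]
grip_width: 0.014
```

```bash
python3 goal.py .6531 .0624 .18 81.5
python3 - <<'E'
from h import *
p,d=robot.camera("scene"); crop(p[...,::-1],250,450,150,345,"s7.png")
E
```

```text
t 12.38 pos [ 0.532  -0.3394  0.1817] thy 93.52 F [ 0.5 -0.6 -3. ] w 0.014 q [-0.74  0.58  1.46 -0.    1.09 -2.38]
cm [-14.55, 39.36, -0.03] deg [-0.38, 0.37, 12.02] rows>= 10.1
```

View pics/s7.png

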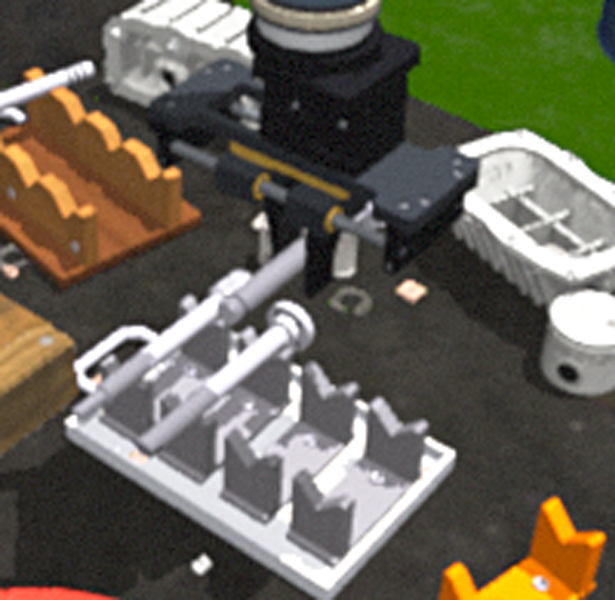

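drive_tool(targets=[-1.5, 4, 0, 0, 0, 1, -3, 8, 0, 0, 0, 2.5, -4.5, 12, 0, 0, 0, 4, -6, 16, 0, 0, 0, 5.5, -7.5, 20, 0, 0, 0, 7, -9, 24, 0, 0, 0, 8.5, -10.5, 28, 0, 0, 0, 10, -12, 32, 0, 0, 0, 12, -13.5, 36, 0, 0, 0, 12, -14.5, 39, 0, 0, 0, 12, -14.5, 39, 0, 0, 0, 12, -14.5, 39, 0, 0, 0, 12])

```text
time: 13.43
position: [0.6495, 0.0639, 0.1744]
tool_rot: [0.072, 0.997, -0.0, -0.002]
ft_force: [-0.6, -0.8, -2.7]
grip_width: 0.0139
```

drive_tool(targets=[0, 0, 2, 0, 0, 0, 0, 0, 4, 0, 0, 0, 0, 0, 6, 0, 0, 0, 0, 0, 6, 0, 0, 0])

```text
time: 13.77
position: [0.6461, 0.0597, 0.1113]
tool_rot: [0.075, 0.997, -0.0, -0.006]
ft_force: [-0.9, -0.1, -3.9]
grip_width: 0.014
```

```bash
python3 goal.py .6531 .0624 .0445 81.5
python3 - <<'E'
from h import *
p,d=robot.camera("scene"); crop(p[...,::-1],200,360,120,250,"s8.png")
p,d=robot.camera("top"); crop(p[...,::-1],140,300,150,270,"t8.png")
E
```

```text
t 13.77 pos [0.6461 0.0597 0.1113] thy 81.42 F [-0.9 -0.1 -3.9] w 0.014 q [-0.08  0.7   1.45 -0.    1.01 -1.5 ]
cm [-0.73, 0.39, 6.67] deg [-0.1, -0.72, -0.08] rows>= 1.6
```

View pics/s8.png

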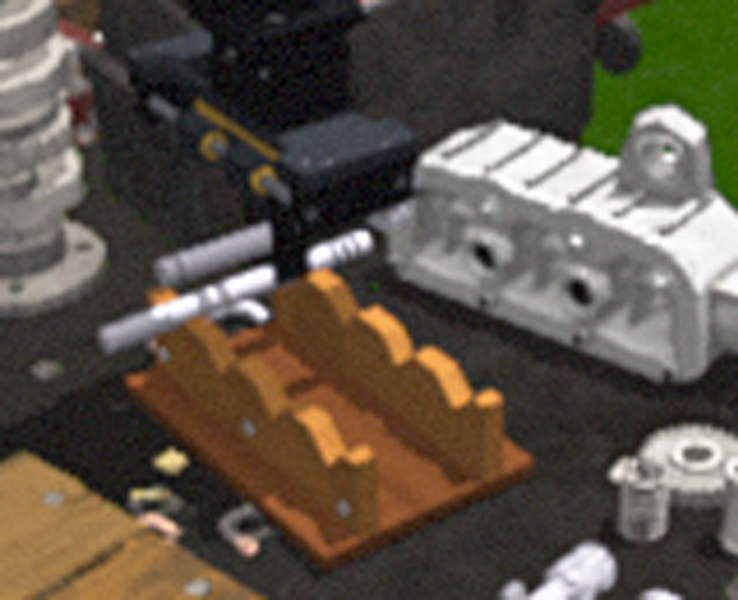

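View pics/t8.png

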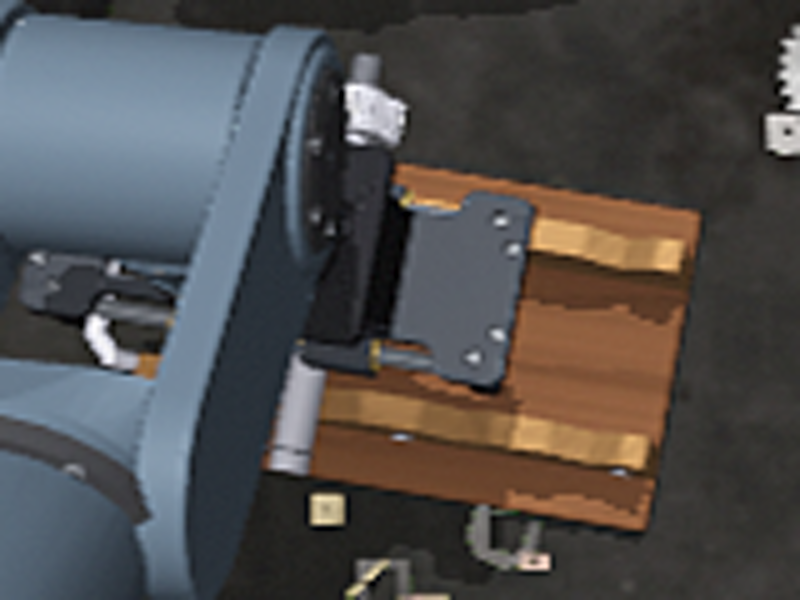

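```bash
python3 - <<'E'
from h import *
a=ray("top",(213.4,161),.1307);b=ray("top",(198,244),.1307);u=(a-b)/np.linalg.norm(a-b);print(a,b,a-.1*u,b+.078*u,np.linalg.norm(a-b),np.degrees(np.arctan2(u[1],u[0])))
E
```

```text
[0.74871678 0.04413371 0.1307    ] [0.57250162 0.06934827 0.1307    ] [0.64972505 0.0582984  0.1307    ] [0.64971517 0.05829981 0.1307    ] 0.1780099880759585 -8.143155859503851
```

drive_tool(targets=[-0.4, 0.4, 1.5, 0, 0, 0, -0.4, 0.4, 3, 0, 0, 0, -0.4, 0.4, 4.3, 0, 0, 0, -0.4, 0.4, 5.2, 0, 0, 0, -0.4, 0.4, 5.9, 0, 0, 0, -0.4, 0.4, 6.3, 0, 0, 0, -0.4, 0.4, 6.6, 0, 0, 0, -0.4, 0.4, 6.7, 0, 0, 0, -0.4, 0.4, 6.7, 0, 0, 0])

```text
time: 14.62
position: [0.6557, 0.0645, 0.0506]
tool_rot: [0.074, 0.997, -0.0, 0.0]
ft_force: [0.4, 0.3, -3.2]
grip_width: 0.0144
```

```bash
python3 goal.py .6531 .0624 .0445 81.5
python3 - <<'E'
from h import *
p,d=robot.camera("scene"); crop(p[...,::-1],200,360,120,250,"s9.png")
E
```

```text
t 14.62 pos [0.6557 0.0645 0.0506] thy 81.52 F [ 0.4  0.3 -3.2] w 0.0144 q [-0.07  0.78  1.46 -0.    0.89 -1.49]
cm [0.23, -0.24, 0.61] deg [-0.0, 0.02, 0.02] rows>= 0.2
```

View pics/s9.png

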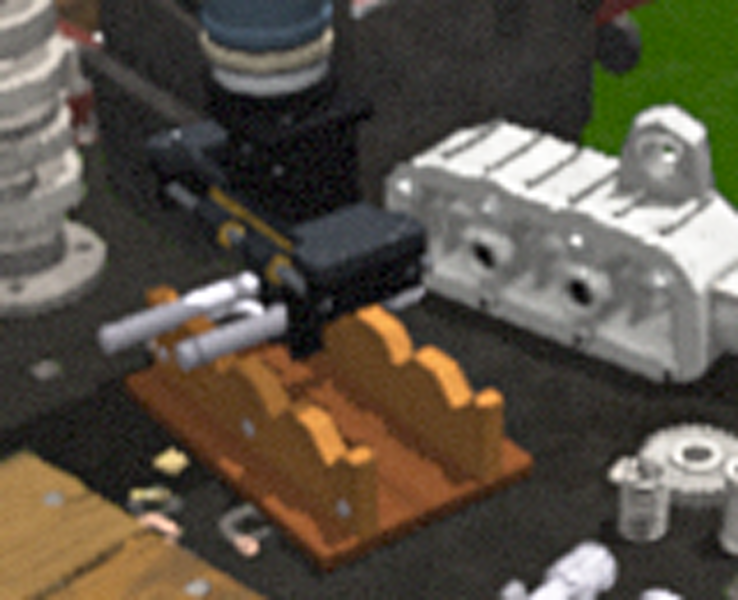

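drive_tool(targets=[0.2, -0.2, 0.2, 0, 0, 0, 0.2, -0.2, 0.4, 0, 0, 0, 0.2, -0.2, 0.6, 0, 0, 0, 0.2, -0.2, 0.8, 0, 0, 0, 0.2, -0.2, 0.8, 0, 0, 0, 0.2, -0.2, 0.8, 0, 0, 0])

```text
time: 15.17
position: [0.6534, 0.0632, 0.0426]
tool_rot: [0.074, 0.997, 0.0, 0.0]
ft_force: [0.2, 1.2, -1.0]
grip_width: 0.014
```

drive_tool(targets=[0, 0, 0.1, 0, 0, 0, 0, 0, 0.2, 0, 0, 0, 0, 0, 0.2, 0, 0, 0])

```text
time: 15.42
position: [0.6539, 0.0638, 0.0418]
tool_rot: [0.074, 0.997, 0.001, 0.001]
ft_force: [-1.9, 3.4, 5.0]
grip_width: 0.0143
```

drive_tool(targets=[0, 0, 0, 0, 0, 0, 0, 0, 0, 0, 0, 0, 0, 0, 0, 0, 0, 0, 0, 0, 0, 0, 0, 0, 0, 0, 0, 0, 0, 0, 0, 0, 0, 0, 0, 0, 0, 0, 0, 0, 0, 0], grip=-0.15)

```text
time: 16.0
position: [0.6533, 0.0626, 0.0403]
tool_rot: [0.074, 0.997, -0.0, -0.0]
ft_force: [0.9, 0.2, -0.1]
grip_width: 0.0482
```

drive_tool(targets=[0, 0, -2, 0, 0, 0, 0, 0, -5, 0, 0, 0, 0, 0, -8, 0, 0, 0, 0, -2, -10, 0, 0, 0, 0, -6, -10.5, 0, 0, 0, 0, -10, -10.5, 0, 0, 0, 0, -14, -10.5, 0, 0, 0, 0, -18, -10.5, 0, 0, 0])

```text
time: 16.67
position: [0.6264, -0.1167, 0.1459]
tool_rot: [0.074, 0.997, -0.0, 0.0]
ft_force: [0.9, -0.6, 0.0]
grip_width: 0.05
```

```bash
python3 goal.py .5298 -.2788 .14 93.5
python3 - <<'E'
from h import *
p,d=robot.camera("scene"); crop(p[...,::-1],200,360,120,250,"s10.png")
E
```

```text
t 16.67 pos [ 0.6264 -0.1167  0.1459] thy 81.56 F [ 0.9 -0.6  0. ] w 0.05 q [-0.36  0.63  1.47 -0.    1.04 -1.78]
cm [7.17, -17.45, 0.59] deg [-0.02, 0.04, -11.94] rows>= 4.5
```

View pics/s10.png

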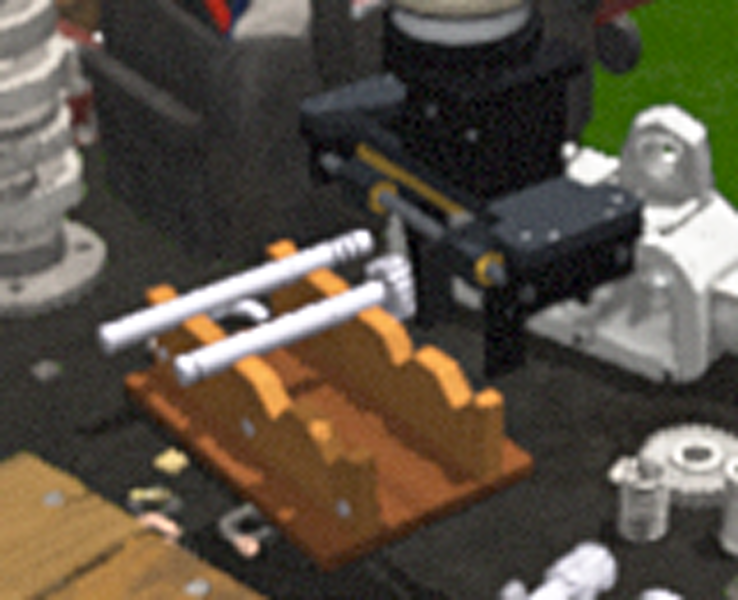

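Pinion seated in the second pair, gear outside. Next: the flanged shaft.

drive_tool(targets=[1.5, -3.5, 0.1, 0, 0, -2, 3, -7, 0.2, 0, 0, -4, 4.5, -10.5, 0.4, 0, 0, -6, 6, -14, 0.6, 0, 0, -8, 7, -17, 0.6, 0, 0, -10, 7.2, -17.4, 0.6, 0, 0, -12, 7.2, -17.4, 0.6, 0, 0, -12, 7.2, -17.4, 0.6, 0, 0, -12, 7.2, -17.4, 0.6, 0, 0, -12])

```text
time: 17.47
position: [0.5301, -0.2757, 0.1394]
tool_rot: [-0.031, 1.0, 0.0, -0.0]
ft_force: [0.4, -0.3, 0.2]
grip_width: 0.05
```

```bash
python3 goal.py .5298 -.2788 .0330 93.4
```

```text
t 17.47 pos [ 0.5301 -0.2757  0.1394] thy 93.51 F [ 0.4 -0.3  0.2] w 0.05 q [-0.67  0.59  1.58  0.    0.97 -2.3 ]
cm [0.05, -0.31, 10.64] deg [0.03, -0.0, 0.11] rows>= 2.6
```

drive_tool(targets=[0, -0.3, 2.5, 0, 0, 0, 0, -0.3, 5, 0, 0, 0, 0, -0.3, 7.5, 0, 0, 0, 0, -0.3, 9, 0, 0, 0, 0, -0.3, 10, 0, 0, 0, 0, -0.3, 10.6, 0, 0, 0, 0, -0.3, 10.6, 0, 0, 0, 0, -0.3, 10.6, 0, 0, 0])

```text
time: 18.13
position: [0.5307, -0.2794, 0.0338]
tool_rot: [-0.031, 1.0, -0.0, 0.0]
ft_force: [0.3, 0.1, -0.0]
grip_width: 0.0503
```

```bash
python3 goal.py .5298 -.2788 .0330 93.4
```

```text
t 18.13 pos [ 0.5307 -0.2794  0.0338] thy 93.56 F [ 0.3  0.1 -0. ] w 0.0503 q [-0.67  0.76  1.63  0.    0.76 -2.3 ]
cm [0.09, 0.07, 0.08] deg [-0.04, 0.04, 0.16] rows>= 0.0
```

drive_tool(targets=[0, 0, 0.1, 0, 0, 0, 0, 0, 0.1, 0, 0, 0, 0, 0, 0.1, 0, 0, 0, 0, 0, 0.1, 0, 0, 0, 0, 0, 0.1, 0, 0, 0, 0, 0, 0.1, 0, 0, 0, 0, 0, 0.1, 0, 0, 0, 0, 0, 0.1, 0, 0, 0, 0, 0, 0.1, 0, 0, 0], grip=1)

```text
time: 18.88
position: [0.5297, -0.277, 0.0326]
tool_rot: [-0.03, 1.0, 0.002, -0.0]
ft_force: [1.3, 6.4, 4.0]
grip_width: 0.0142
```

drive_tool(targets=[0, 0, -0.5, 0, 0, 0, 0, 0, -2, 0, 0, 0, 0, 0, -4, 0, 0, 0, 0, 0, -7, 0, 0, 0, 0, 0, -10, 0, 0, 0, 0, 0, -13, 0, 0, 0, 0, 0, -14.5, 0, 0, 0, 0, 0, -14.5, 0, 0, 0, 0, 0, -14.5, 0, 0, 0])

```text
time: 19.63
position: [0.5299, -0.2799, 0.1778]
tool_rot: [-0.031, 1.0, -0.001, 0.0]
ft_force: [-0.9, 0.0, -3.5]
grip_width: 0.0141
```

```bash
python3 goal.py .6445 .0050 .18 81.5
```

```text
t 19.63 pos [ 0.5299 -0.2799  0.1778] thy 93.51 F [-0.9  0.  -3.5] w 0.0141 q [-0.67  0.55  1.54 -0.    1.05 -2.3 ]
cm [-13.18, 27.74, -0.24] deg [-0.06, 0.05, 12.01] rows>= 7.4
```

drive_tool(targets=[-1.6, 3.4, 0, 0, 0, 1.5, -3.2, 6.8, 0, 0, 0, 3, -4.8, 10.2, 0, 0, 0, 4.5, -6.4, 13.6, 0, 0, 0, 6, -8, 17, 0, 0, 0, 7.5, -9.6, 20.4, 0, 0, 0, 9, -11.2, 23.8, 0, 0, 0, 10.5, -12.6, 26.6, 0, 0, 0, 12, -13.2, 27.7, 0, 0, 0, 12, -13.2, 27.7, 0, 0, 0, 12, -13.2, 27.7, 0, 0, 0, 12, -13.2, 27.7, 0, 0, 0, 12])

```text
time: 20.63
position: [0.6435, 0.0038, 0.1758]
tool_rot: [0.074, 0.997, -0.0, -0.002]
ft_force: [-0.4, -0.3, -2.6]
grip_width: 0.0139
```

drive_tool(targets=[0, 0, 2, 0, 0, 0, 0, 0, 4, 0, 0, 0, 0, 0, 6, 0, 0, 0, 0, 0, 6, 0, 0, 0, 0, 0, 6, 0, 0, 0])

```text
time: 21.05
position: [0.6432, 0.0034, 0.1161]
tool_rot: [0.075, 0.997, 0.0, -0.002]
ft_force: [1.2, -0.4, -2.8]
grip_width: 0.0141
```

```bash
python3 goal.py .6445 .0050 .0445 81.5
python3 - <<'E'
from h import *
p,d=robot.camera("top"); crop(p[...,::-1],140,300,150,270,"t11.png")
E
```

```text
t 21.05 pos [0.6432 0.0034 0.1161] thy 81.39 F [ 1.2 -0.4 -2.8] w 0.0141 q [-0.17  0.68  1.47 -0.    1.   -1.59]
cm [-0.13, 0.18, 7.16] deg [-0.02, -0.23, -0.11] rows>= 1.7
```

View pics/t11.png

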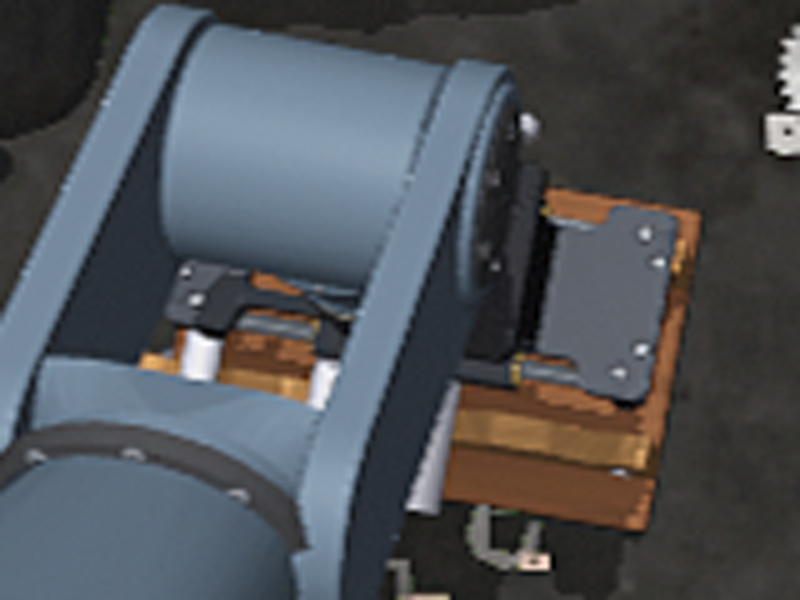

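drive_tool(targets=[0, 0.1, 1.5, 0, 0, 0, 0, 0.1, 3, 0, 0, 0, 0, 0.1, 4.5, 0, 0, 0, 0, 0.1, 5.5, 0, 0, 0, 0, 0.1, 6.3, 0, 0, 0, 0, 0.1, 6.8, 0, 0, 0, 0, 0.1, 7.1, 0, 0, 0, 0, 0.1, 7.1, 0, 0, 0, 0, 0.1, 7.1, 0, 0, 0])

```text
time: 21.85
position: [0.6454, 0.0058, 0.0469]
tool_rot: [0.074, 0.997, -0.0, 0.0]
ft_force: [-0.0, 0.2, -2.1]
grip_width: 0.0142
```

```bash
python3 goal.py .6445 .0050 .0425 81.5
python3 - <<'E'
from h import *
p,d=robot.camera("scene"); crop(p[...,::-1],200,360,120,250,"s12.png")
E
```

```text
t 21.85 pos [0.6454 0.0058 0.0469] thy 81.51 F [-0.   0.2 -2.1] w 0.0142 q [-0.16  0.78  1.5  -0.    0.86 -1.59]
cm [0.08, -0.09, 0.44] deg [-0.0, 0.06, 0.01] rows>= 0.1
```

View pics/s12.png

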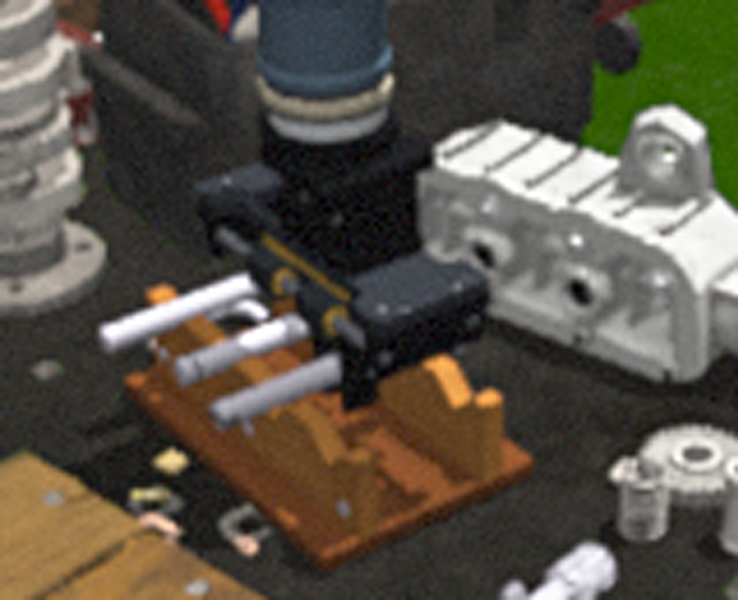

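drive_tool(targets=[0, -0.1, 0.2, 0, 0, 0, 0, -0.1, 0.4, 0, 0, 0, 0, -0.1, 0.5, 0, 0, 0, 0, -0.1, 0.6, 0, 0, 0, 0, -0.1, 0.6, 0, 0, 0])

```text
time: 22.32
position: [0.6459, 0.0058, 0.0424]
tool_rot: [0.074, 0.997, 0.001, 0.001]
ft_force: [-0.3, 3.3, 6.5]
grip_width: 0.014
```

drive_tool(targets=[0, 0, 0, 0, 0, 0, 0, 0, 0, 0, 0, 0, 0, 0, 0, 0, 0, 0, 0, 0, 0, 0, 0, 0, 0, 0, 0, 0, 0, 0, 0, 0, 0, 0, 0, 0, 0, 0, 0, 0, 0, 0], grip=-0.15)

```text
time: 22.9
position: [0.6447, 0.0047, 0.0403]
tool_rot: [0.074, 0.997, -0.0, -0.0]
ft_force: [0.2, -0.4, -0.5]
grip_width: 0.0477
```

drive_tool(targets=[0, 0, -2, 0, 0, 0, 0, 0, -5, 0, 0, 0, 0, 0, -8, 0, 0, 0, 0, -2, -10, 0, 0, 0, 0, -6, -10.5, 0, 0, 0, 0, -10, -10.5, 0, 0, 0, 0, -14, -10.5, 0, 0, 0, 0, -16, -10.5, 0, 0, 0])

```text
time: 23.57
position: [0.6208, -0.1579, 0.1459]
tool_rot: [0.075, 0.997, -0.001, 0.001]
ft_force: [1.2, -0.5, 0.5]
grip_width: 0.0498
```

```bash
python3 goal.py .5257 -.2207 .14 93.5
python3 - <<'E'
from h import *
p,d=robot.camera("scene"); crop(p[...,::-1],200,360,120,250,"s13.png")
E
```

```text
t 23.57 pos [ 0.6208 -0.1579  0.1459] thy 81.38 F [ 1.2 -0.5  0.5] w 0.0498 q [-0.42  0.64  1.46 -0.    1.04 -1.84]
cm [8.46, -7.63, 0.6] deg [-0.14, 0.07, -12.12] rows>= 2.7
```

View pics/s13.png

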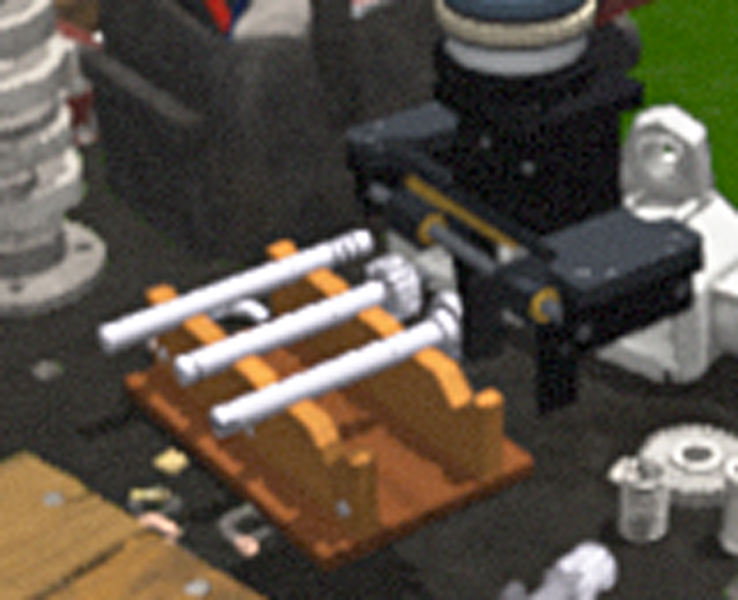

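Three are seated. Last: the splined shaft.

drive_tool(targets=[2, -2, 0.2, 0, 0, -2, 4, -4, 0.4, 0, 0, -4, 6, -6, 0.6, 0, 0, -6, 7.5, -7, 0.6, 0, 0, -8, 8.5, -7.7, 0.6, 0, 0, -10, 8.5, -7.7, 0.6, 0, 0, -12, 8.5, -7.7, 0.6, 0, 0, -12, 8.5, -7.7, 0.6, 0, 0, -12, 8.5, -7.7, 0.6, 0, 0, -12])

```text
time: 24.37
position: [0.5261, -0.2168, 0.1394]
tool_rot: [-0.03, 1.0, -0.0, 0.0]
ft_force: [0.5, -0.5, 0.3]
grip_width: 0.0501
```

```bash
python3 goal.py .5257 -.2207 .0330 93.4
```

```text
t 24.37 pos [ 0.5261 -0.2168  0.1394] thy 93.49 F [ 0.5 -0.5  0.3] w 0.0501 q [-0.59  0.56  1.65  0.    0.93 -2.22]
cm [0.07, -0.39, 10.64] deg [-0.01, 0.02, 0.09] rows>= 2.6
```

drive_tool(targets=[0, -0.3, 2.5, 0, 0, 0, 0, -0.3, 5, 0, 0, 0, 0, -0.3, 7.5, 0, 0, 0, 0, -0.3, 9, 0, 0, 0, 0, -0.3, 10, 0, 0, 0, 0, -0.3, 10.6, 0, 0, 0, 0, -0.3, 10.6, 0, 0, 0, 0, -0.3, 10.6, 0, 0, 0])

```text
time: 25.03
position: [0.5265, -0.22, 0.0337]
tool_rot: [-0.031, 1.0, -0.0, 0.0]
ft_force: [0.2, 0.3, -0.4]
grip_width: 0.05
```

```bash
python3 goal.py .5257 -.2207 .0330 93.4
```

```text
t 25.03 pos [ 0.5265 -0.22    0.0337] thy 93.53 F [ 0.2  0.3 -0.4] w 0.05 q [-0.59  0.73  1.71 -0.    0.7  -2.22]
cm [0.08, -0.06, 0.07] deg [-0.03, 0.04, 0.13] rows>= 0.0
```

drive_tool(targets=[0, 0, 0.1, 0, 0, 0, 0, 0, 0.1, 0, 0, 0, 0, 0, 0.1, 0, 0, 0, 0, 0, 0.1, 0, 0, 0, 0, 0, 0.1, 0, 0, 0, 0, 0, 0.1, 0, 0, 0, 0, 0, 0.1, 0, 0, 0, 0, 0, 0.1, 0, 0, 0, 0, 0, 0.1, 0, 0, 0], grip=1)

```text
time: 25.78
position: [0.5258, -0.2192, 0.0326]
tool_rot: [-0.03, 1.0, 0.001, -0.0]
ft_force: [1.2, 4.1, 3.5]
grip_width: 0.0141
```

drive_tool(targets=[0, 0, -0.5, 0, 0, 0, 0, 0, -2, 0, 0, 0, 0, 0, -4, 0, 0, 0, 0, 0, -7, 0, 0, 0, 0, 0, -10, 0, 0, 0, 0, 0, -13, 0, 0, 0, 0, 0, -14.5, 0, 0, 0, 0, 0, -14.5, 0, 0, 0, 0, 0, -14.5, 0, 0, 0])

```text
time: 26.53
position: [0.526, -0.2205, 0.1779]
tool_rot: [-0.031, 1.0, -0.001, 0.001]
ft_force: [0.3, -0.4, -1.3]
grip_width: 0.0142
```

```bash
python3 goal.py .6359 -.0523 .18 81.5
```

```text
t 26.53 pos [ 0.526  -0.2205  0.1779] thy 93.52 F [ 0.3 -0.4 -1.3] w 0.0142 q [-0.59  0.51  1.62 -0.    1.01 -2.22]
cm [-12.0, 16.12, -0.23] deg [-0.09, 0.07, 12.02] rows>= 4.8
```

drive_tool(targets=[-2, 2.7, 0, 0, 0, 2, -4, 5.4, 0, 0, 0, 4, -6, 8.1, 0, 0, 0, 6, -8, 10.8, 0, 0, 0, 8, -10, 13.5, 0, 0, 0, 10, -11.5, 15.5, 0, 0, 0, 12, -12, 16.1, 0, 0, 0, 12, -12, 16.1, 0, 0, 0, 12, -12, 16.1, 0, 0, 0, 12, -12, 16.1, 0, 0, 0, 12])

```text
time: 27.37
position: [0.6344, -0.0531, 0.1761]
tool_rot: [0.074, 0.997, -0.0, -0.002]
ft_force: [-0.2, -0.5, -0.9]
grip_width: 0.0141
```

drive_tool(targets=[0, 0, 2, 0, 0, 0, 0, 0, 4, 0, 0, 0, 0, 0, 6, 0, 0, 0, 0, 0, 6, 0, 0, 0, 0, 0, 6, 0, 0, 0])

```text
time: 27.78
position: [0.6342, -0.0531, 0.1164]
tool_rot: [0.075, 0.997, 0.0, -0.002]
ft_force: [-0.3, -0.3, -2.0]
grip_width: 0.0142
```

```bash
python3 goal.py .6359 -.0523 .0445 81.5
python3 - <<'E'
from h import *
p,d=robot.camera("scene"); crop(p[...,::-1],200,360,120,250,"s14.png")
E
```

```text
t 27.78 pos [ 0.6342 -0.0531  0.1164] thy 81.41 F [-0.3 -0.3 -2. ] w 0.0142 q [-0.26  0.67  1.49 -0.    0.98 -1.68]
cm [-0.18, 0.11, 7.19] deg [0.0, -0.21, -0.09] rows>= 1.7
```

View pics/s14.png

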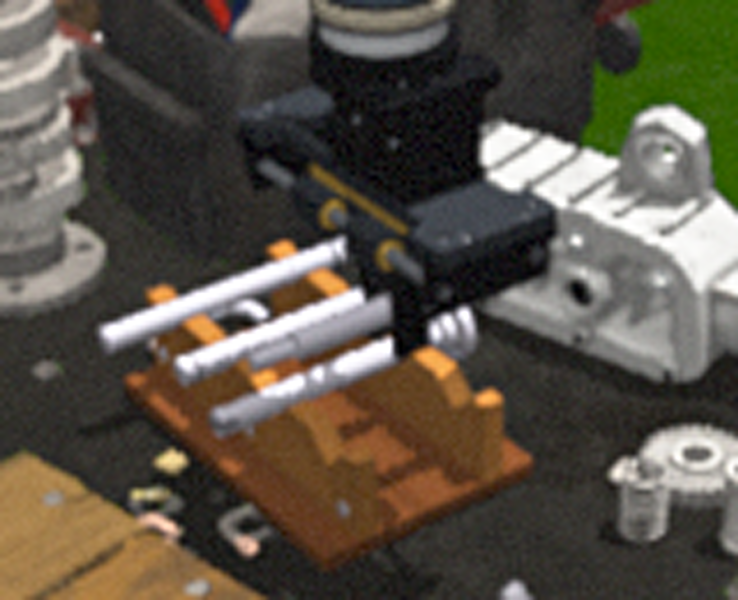

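drive_tool(targets=[0, 0, 1.5, 0, 0, 0, 0, 0, 3, 0, 0, 0, 0, 0, 4.5, 0, 0, 0, 0, 0, 5.5, 0, 0, 0, 0, 0, 6.3, 0, 0, 0, 0, 0, 6.8, 0, 0, 0, 0, 0, 7.1, 0, 0, 0, 0, 0, 7.1, 0, 0, 0, 0, 0, 7.1, 0, 0, 0])

```text
time: 28.58
position: [0.6363, -0.052, 0.0469]
tool_rot: [0.074, 0.997, -0.0, 0.0]
ft_force: [-0.2, -0.4, -0.5]
grip_width: 0.0141
```

```bash
python3 goal.py .6359 -.0523 .0425 81.5
python3 - <<'E'
from h import *
p,d=robot.camera("scene"); crop(p[...,::-1],200,360,120,250,"s15.png")
E
```

```text
t 28.58 pos [ 0.6363 -0.052   0.0469] thy 81.52 F [-0.2 -0.4 -0.5] w 0.0141 q [-0.26  0.77  1.52 -0.    0.85 -1.68]
cm [0.03, -0.04, 0.44] deg [-0.01, 0.05, 0.02] rows>= 0.1
```

View pics/s15.png

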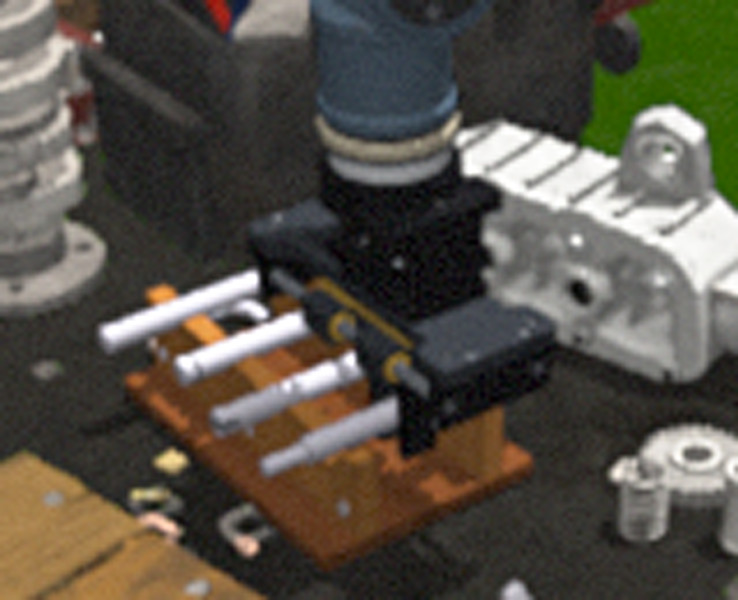

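drive_tool(targets=[0, 0, 0.2, 0, 0, 0, 0, 0, 0.4, 0, 0, 0, 0, 0, 0.5, 0, 0, 0, 0, 0, 0.6, 0, 0, 0, 0, 0, 0.6, 0, 0, 0])

```text
time: 29.05
position: [0.6367, -0.0511, 0.0421]
tool_rot: [0.074, 0.997, 0.0, 0.001]
ft_force: [-0.2, 2.8, 6.4]
grip_width: 0.0142
```

drive_tool(targets=[0, 0, 0, 0, 0, 0, 0, 0, 0, 0, 0, 0, 0, 0, 0, 0, 0, 0, 0, 0, 0, 0, 0, 0, 0, 0, 0, 0, 0, 0, 0, 0, 0, 0, 0, 0, 0, 0, 0, 0, 0, 0], grip=-0.15)

```text
time: 29.63
position: [0.6357, -0.052, 0.0402]
tool_rot: [0.074, 0.997, -0.0, -0.0]
ft_force: [0.0, 0.4, -0.5]
grip_width: 0.048
```

drive_tool(targets=[0, 0, -2, 0, 0, 0, 0, 0, -5, 0, 0, 0, 0, 0, -8, 0, 0, 0, 0, -3, -12, 0, 0, 0, 1.5, -6, -14, 0, 0, 0, 3, -10, -14, 0, 0, 0, 4, -14, -14, 0, 0, 0, 5, -18, -14, 0, 0, 0, 6, -22, -14, 0, 0, 0, 7, -26, -14, 0, 0, 0, 7, -30, -14, 0, 0, 0, 7, -32, -14, 0, 0, 0])

```text
time: 30.63
position: [0.5178, -0.3632, 0.1807]
tool_rot: [0.076, 0.997, -0.001, 0.0]
ft_force: [1.3, -0.1, -0.4]
grip_width: 0.0498
```

drive_tool(targets=[0, 0, 0, 0, 0, 0, 0, 0, 0, 0, 0, 0, 0, 0, 0, 0, 0, 0])

```text
time: 30.88
position: [0.519, -0.3571, 0.18]
tool_rot: [0.074, 0.997, 0.001, -0.0]
ft_force: [0.3, -0.5, -0.6]
grip_width: 0.0501
```

```bash
python3 - <<'E'
from h import *
p,d=robot.camera("scene"); crop(p[...,::-1],200,360,120,250,"s16.png")
p,d=robot.camera("top"); crop(p[...,::-1],140,300,150,270,"t16.png")
W=cloud("top",d);z=cv2.medianBlur(np.nan_to_num(W[...,2]).astype(np.float32),3)
C=np.array([.6488,.0337]);t=np.radians(-8.5);X=np.array([np.cos(t),np.sin(t)]);Y=np.array([-np.sin(t),np.cos(t)])
k=(z>.05)&(z<.1)
vs,us=np.where(k); P=np.array([ray("top",(a,b),.064)[:2] for a,b in zip(us,vs)])-C
x=P@X;y=P@Y; zz=z[k]
for n,y0,L in(("selector",.087,(95,95)),("pinion",.029,(100,78)),("flanged",-.029,(81,88)),("splined",-.087,(98,92))):
    s=(abs(x)<.033)&(abs(y-y0)<.02)
    # edge mid by x bins
    f=np.polyfit(x[s],y[s],1); e=(abs(y-y0)<.004)&(abs(x)<.12)
    xe=x[e]
    print(n,"y",(f[1]*1e3).round(1),"dang",np.degrees(np.arctan(f[0])).round(2),"top z",np.percentile(zz[s],80).round(4),"ends",(xe.min()*1e3).round(1),(xe.max()*1e3).round(1),"origin x",((xe.max()-L[0]/1e3)*1e3).round(1),((xe.min()+L[1]/1e3)*1e3).round(1))
E
```

```text
Traceback (most recent call last):
  File "h.py", line 11, in ray
    c=robot.calibration(n);o=-c["R"].T@c["t"]
ValueError: time passes only in moves, steps and waits
```

View pics/s16.png

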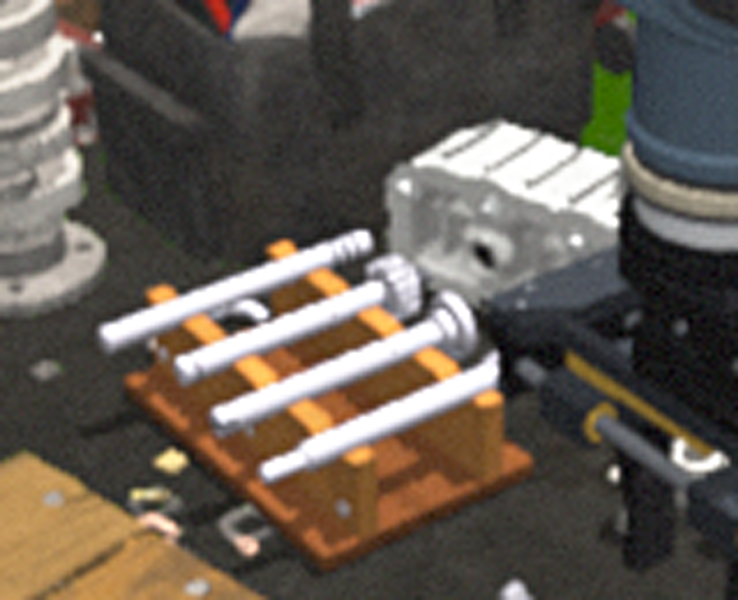

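View pics/t16.png

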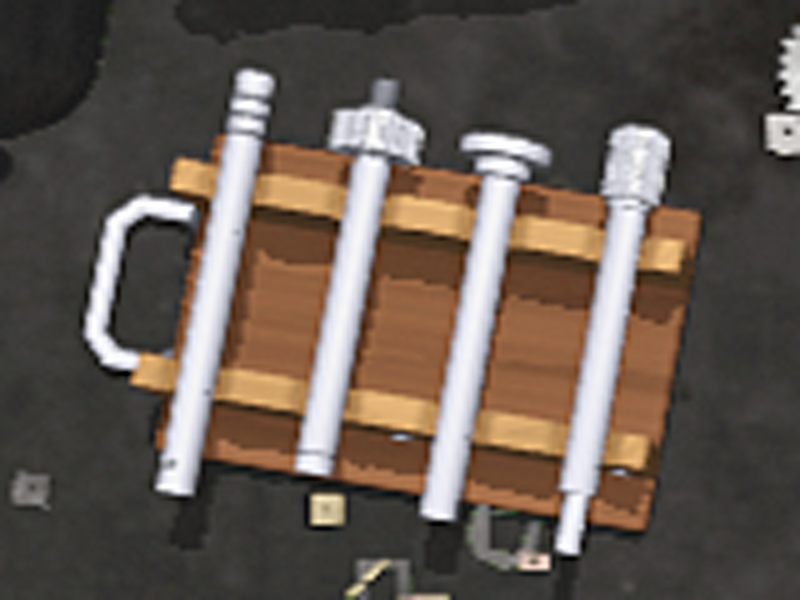

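```bash
python3 - <<'E'
from h import *
p,d=robot.camera("top"); c=robot.calibration("top")
W=cloud("top",d);z=cv2.medianBlur(np.nan_to_num(W[...,2]).astype(np.float32),3)
C=np.array([.6488,.0337]);t=np.radians(-8.5);X=np.array([np.cos(t),np.sin(t)]);Y=np.array([-np.sin(t),np.cos(t)])
k=(z>.05)&(z<.1); vs,us=np.where(k); o=-c["R"].T@c["t"]
r=(np.linalg.inv(c["mtx"])@np.stack([us,vs,np.ones_like(us)])).T@c["R"]
P=(o+r*((.064-o[2])/r[:,2])[:,None])[:,:2]-C
x=P@X;y=P@Y; zz=z[k]
for n,y0,L in(("selector",.087,(95,95)),("pinion",.029,(100,78)),("flanged",-.029,(81,88)),("splined",-.087,(98,92))):
    s=(abs(x)<.03)&(abs(y-y0)<.02)
    f=np.polyfit(x[s],y[s],1); xe=x[(abs(y-y0)<.004)&(abs(x)<.12)]*1e3
    print(n,"y",(f[1]*1e3).round(1),"dang",np.degrees(np.arctan(f[0])).round(2),"top z",np.percentile(zz[s],75).round(4),"origin x",(xe.max()-L[0]).round(1),(xe.min()+L[1]).round(1))
E
```

```text
selector y 87.5 dang 0.4 top z 0.0694 origin x 1.3 0.9
pinion y 29.5 dang -0.05 top z 0.0693 origin x 1.8 2.4
flanged y -28.4 dang -0.03 top z 0.0698 origin x 4.7 2.3
splined y -86.2 dang -0.03 top z 0.0692 origin x 0.5 0.7
```

```bash
python3 -c "
from rig import robot
print(robot.hand_in())"
```

```text
the job is handed in; nothing more can be done
None
```

All four shafts are in the assembly rack in reverse order and the job is handed in at about 31 s. From the rack's handle outward they lie selector rail, pinion shaft, flanged shaft, splined shaft; in the tray the splined shaft was next to the handle. I lowered each one until the wrist force showed it touching the notches, then released it.

My last check was a top-camera measurement:

| Check | Result | Limit |
|---|---|---|
| Along the row | within 1 mm | 8 mm |
| Along the shaft | within 5 mm | 15 mm |
| Direction of the notches | within 0.4° | about 5.7° (0.1 rad) |

- **Height:** the shaft tops read 69–70 mm against the expected 72 mm. That is equal for all four, and the camera also read the bare bench about 3 mm low, so I take it as depth bias. It is still within the 6 mm limit.
- **Clearance:** the last pictures show the gear, flange and splines outside the cheeks, and the gripper clear of everything.
- **Failed check:** my first measuring script stopped with an error, so I corrected it and ran it again. No check contradicted the placement.

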